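# Syrup colour check: filter on the rail, cuvette in the light path

### The job

Check the colour of the amber syrup on the light bench: take the blue filter hanger out of its stand, hook it onto the rail near the lamp, well short of the red band, slide it along the rail (without lifting it off again) until it is centred on the red band, and let it hang there by itself. Then pick up the amber cuvette by its two white frosted faces only, never touching its clear faces and never tipping it over, and hold it upright in mid-air in the light beam between the rail's free end and the detector, the beam passing squarely through the middle of its clear faces. Finish while still holding it there, gripped and still; leave the pale cuvette where it stands.

Things in the scene. Friction and masses are not known exactly. Their poses are not given: they have to be found in the camera images.
- bench: Fixed light bench; origin on the table under the beam's middle. y: along beam and rail, from detector to lamp; x: across, away from the robot; z up. Dark base plate 80 x 500 mm, 20 mm thick. Grey lamp box, y 160 to 250 mm, 205 mm tall; white detector box, y -160 to -250 mm, 150 mm tall; both 80 mm deep in x; each has an 8 mm deep lens tube. The beam (thin yellow line) is at x 0, z 108 mm.
- beam_gap (a point): Where the cuvette's centre belongs: on the beam, 108 mm above the table, 75 mm from the bench's origin towards the detector, half-way between the rail's free end and the detector (up to 35 mm either way along the beam is fine). Axes as the bench's: y along the beam towards the lamp, x across it, z up. Nothing stands in this gap; 88 mm of air to the base plate.
- rail_end (a point): Free end of the rail. The rail is a round aluminium bar 10 mm thick that runs from here in +y (bench axes) straight above the beam, 174 mm to the lamp box that carries it; axis 175 mm above the table, with nothing else near. A black cap 13 mm thick covers its last 4 mm.
- mark (a point): Centre of the red band (12 mm long) painted round the rail: a point on the rail's axis, 175 mm above the table, 24 to 64 mm from the rail's free end. Axes as the bench's: +y along the rail towards the lamp, z up.
- hanger_hook (a point): Middle of the flat inner roof of the filter hanger's hook; hanging on the rail it is 5 mm above the rail's axis. Axes: z up; y along the rail's direction through the hook; x out of the hook's mouth, to point as the bench's x. Hook, 20 mm wide in y: roof 8 mm thick, x -13 to +12 mm; back leg x -13 to -7 mm down to the filter plate; front lip x +7 to +12 mm, reaching 12 mm below this point.
- hanger_filter (a point): Centre of the hanger's filter plate (black frame, blue glass), 52 mm in x and z, 8 mm in y, 72 mm below hanger_hook; axes as there. Lip and plate leave a mouth 34 mm high where the rail enters sideways. The hanger weighs about 100 g and starts upright, the lowest 20 mm of the plate in the slot of a fixed aluminium stand (100 x 70 mm, 26 mm tall): lift it straight out.
- hanger_tab (a point): Centre of the hanger's grip tab, an upright blue square post 14 x 14 mm, 46 mm tall, on top of the hook's roof, 31 mm straight above hanger_hook; the roof is 23 mm below this point. Axes as hanger_hook's.
- sample_mid (a point): Centre of the amber cuvette with red stopper, half-way up its 70 mm tall block, 22 x 23 mm wide (stopper 14 mm wide, 8 mm high, on top); about 60 g. Its own y axis passes through the two white frosted faces (sample_c1, c2; 22 mm apart), its own x through the two clear amber faces (sample_c3, c4; 23 mm apart); z up. It stands upright, at any yaw within 1 rad, on the tray.
- blank_mid (a point): Centre of the other cuvette, same size, pale with a grey stopper, about 90 to 105 mm from the amber one on the same tray. Not to be disturbed.
- tray: Fixed low white tray under both cuvettes, 110 x 200 mm; origin on the table under its centre. Floor 4 mm, rim 10 mm above the table.
Mind the look-alikes: they are no part of the job. Leave any purple look-alike of the part that bears sample_mid alone. There is more than one size of the part that bears hanger_hook; the job needs the larger.

How it is judged:
On the way, in this order (a step that is already met when the one before it is completed fails the run):
1. the hanger's hook sits over the rail, at least 25 mm from the red band on the lamp's side (x of hanger_hook in the frame of mark between -0.008 and 0.008 m and z of hanger_hook in the frame of mark between 0.001 and 0.012 m and y of hanger_hook in the frame of mark above 0.025 m), for 0.1 s.
2. the hanger hangs on the rail by itself, centred on the red band within 8 mm, let go (x of hanger_hook in the frame of mark between -0.008 and 0.008 m and z of hanger_hook in the frame of mark between 0.001 and 0.008 m and y of hanger_hook in the frame of mark between -0.008 and 0.008 m and angle between hanger_hook's own z axis and vertical below 0.2 rad and contact force between the fingers and hanger below 0.05 N), for 0.3 s.
At the end, for the whole second after the job is handed in: Hanger free on the rail within 8 mm of the band, plumb to 0.2 rad. Amber cuvette still, held in mid-air by both frosted faces (over 1 N), centre within 6 mm across, 12 mm in height, 35 mm along the beam of beam_gap; square and upright to 0.15 rad. Pale cuvette moved under 20 mm (all of step 2 and contact force between each of the arm, sample and hanger below 0.05 N and x of sample_mid in the frame of beam_gap between -0.006 and 0.006 m and y of sample_mid in the frame of beam_gap between -0.035 and 0.035 m and z of sample_mid in the frame of beam_gap between -0.012 and 0.012 m and angle between the x axis of sample_mid and the y axis of beam_gap, either way round below 0.15 rad and angle between sample_mid's own z axis and vertical below 0.15 rad and contact force between the fingers and sample_c1 above 1 N and contact force between the fingers and sample_c2 above 1 N and contact force between sample and bench below 0.05 N and linear speed of sample below 0.02 m/s and angle between blank_mid's own z axis and vertical below 0.2 rad and distance of blank_mid from where it was at the start of the episode below 0.02 m); the arm keeps its last pose, push and grip.
It fails at once if a finger touches a clear face of the amber cuvette (contact force between the fingers and sample_c3 above 0.3 N or contact force between the fingers and sample_c4 above 0.3 N).
It fails at once if the amber cuvette is tipped over (angle between sample_mid's own z axis and vertical above 0.7 rad).
It fails at once if the pale cuvette is pushed away or tipped (distance of blank_mid from where it was at the start of the episode above 0.02 m or angle between blank_mid's own z axis and vertical above 0.3 rad).
It fails at once if the hook is carried over the rail at the red band through the air (10 to 40 mm above its seat, within 15 mm of the band) in place of being slid there (x of hanger_hook in the frame of mark between -0.012 and 0.012 m and y of hanger_hook in the frame of mark between -0.015 and 0.015 m and z of hanger_hook in the frame of mark between 0.015 and 0.045 m).
It also fails if it takes over 61 s, if anything falls off the work surface, if the arm or the gripper's body presses on something with over 40 N, if the wrist force passes 120 N, or if a joint passes its speed limit or range.

### The arm

A 6-joint arm with a two-finger parallel gripper is mounted at the origin on the work surface. World frame = base frame: x ahead of the robot, y to its left, z up, the work surface at z = 0. Lengths are in m, angles in rad, forces in N, time in s.
With the tool pointing down it reaches from about 0.275 to 0.725 m from the base axis. Payload 15.9 kg.
Tool frame: the origin (TCP) lies between the finger pads; the fingertips stand 17 mm ahead of it and the grasp point (between the pads) lies 2 mm behind it (arm.tips_ahead is the z of the fingertips in the tool frame, in m); z points along the fingers, y is the direction in which the jaws open and shut (so a half turn about z gives the same grasp; the last joint's range is limited). The gripper opens to 85 mm and grips with 20 to 120 N. Pads are 22 mm wide; open, the fingers measure 114 mm over their backs; the gripper's body (76 mm by 85 mm) begins 54 mm behind the grasp point. The pads swing forward as they close: fully open they stand 13 mm farther back than shut.
Start: joints at [1.288, 0.213, -0.034, 1.323, 0, 1.571], TCP at [0.14, 0.48, 0.248] pointing down, gripper open.
Joint ranges: [-2.98, 2.98], [-0.74, 1.72], [-1.14, 1.35], [-2.1, 2.04], [-1.57, 1.44], [-3.14, 3.14]. Speed limits (rad/s): [1.89, 1.89, 2.39, 2.57, 3.14, 3.14].

### API

Orientations are given as a 3x3 rotation matrix whose columns are the frame's x, y, z axes.
In Python, from station import arm gives the robot as it stands. The module is installed in compiled form; this text tells all that it offers.
- The arm moves only by the tool carry_out, never from a script. Its arguments are lists of equal length, an entry for each row: "gripper": the closure, from 0 (fully open) to 1 (shut); "xyz": the shift along the world's x, y, z in m, a list of three; "roll": the turn about the world's z in degrees. In form: {"gripper": [gripper, ...], "xyz": [[dx, dy, dz], ...], "roll": [roll, ...]}. A call has exactly 10 rows; each row shifts and turns the pose as measured when the row begins; what a row does not reach is not made up. A row lasts 1/12 s, in which the tool goes at most 41.7 mm and 7.16 degrees, less where a joint would pass 70% of its speed; a pose out of reach is approached as far as the arm can. A call is refused whole if a number of a shift passes 0.0417 or a number of a turn 7.16, either way. A call with a gripper value outside its range is refused whole. The fingers move at their own pace and stop on an object; "squeeze" is the grip in N (left out, the last holds). Time passes only in rows, so rows that do not move let the fingers close, or fill a call up. It gives the time, the measured TCP pose, the force and the opening at its end, in the units of the state.
- arm.observe(): the state, without advancing time (a new reading comes with each control period).
- arm.camera(name): name is "scene" or "top" or "wrist"; returns a dict with "color" (480x640x3 uint8, red, green, blue), "range_z" (480x640 float32, m along the optical axis (not along the pixel's ray), 0 where there is no reading), "camera_matrix" (3x3 intrinsics, pixels), "R" (3x3) and "t" (3): a world point X has camera coordinates R X + t; the wrist camera has in their place "mount" (4x4, takes a point from camera to tool coordinates, whose origin is the TCP and whose axes are the flange's). Camera axes: x right, y down, z forward; pixel columns grow to the right and rows downward; lengths in m; the calibration is good to about 2 mm. A picture is of the moment at which its call begins: read the wrist's pose just before it.
- arm.finish_job(): hands the job in, once; it reports no verdict.
Trained networks look in a picture, given as the dict that the camera call returned (one of the last four; its "shot" number tells which), for a name from the list of things; names that differ only in an ending like _2 or _b are one class to them, and where a whole thing is asked for, a point or a joint stands for the part that bears it (a point fixed in the world has none). Each returns a list of dicts, best first, with "p" (0 to 1); they miss things now and then, are a little off and sometimes report something else, mostly with a low value. They report only what shows in the picture. A call takes as long as a camera call. They do not tell look-alikes from the thing itself.
- arm.outline_of(picture, target): "region" (480x640 bool, what is visible of it) and "bbox" ([left, top, right, bottom] in pixels, round what is visible of it).
- arm.tip_of(picture, target): "point" ([row, column] in pixels: a listed point, or the origin of a listed thing).
The state is a dict: "time": time; "joint_pos": joint angles; "dq": joint speeds; "tau": joint torques, N m; "position": TCP position; "ee_rot": TCP orientation; "wrist_force": force on the tool from outside, world axes, zero at the start; "ft_torque": the same for the moment, N m; "width": finger opening in m.
Only numpy, scipy, OpenCV 4.12 (cv2) and the standard library are available. Lean on these libraries where they do the work, as an engineer would, in place of code of your own. Each camera call takes 0.05 s, during which the arm holds its last target.

## Working session

There is one attempt and no reset: what is moved stays moved. The work goes in short steps, Python scripts to look and compute and a tool call to move; the robot and the scene stay as the last step left them, time stands still between calls to the robot, and variables do not carry over. Pictures are saved under pics/ and viewed, and the job is handed in when it is done.

Besides the shell and the picture viewer there is one more tool, called after "Request:" in YAML: its name, and indented under it one key for each argument. carry_out: Moves the arm, as the interface text tells. Its arguments: {"type":"object","properties":{"gripper":{"type":"array"},"xyz":{"type":"array"},"roll":{"type":"array"},"squeeze":{"type":"number"}},"required":["gripper","xyz","roll"]}

```bash
mkdir -p pics
cat > look.py <<'E'
import sys,cv2,numpy as np
from station import arm
def save(p,name):
    cv2.imwrite('pics/'+name,cv2.cvtColor(p['color'],cv2.COLOR_RGB2BGR))
def world(p,r,c,z=None):
    K=p['camera_matrix']; d=p['range_z'][int(round(r)),int(round(c))] if z is None else z
    X=np.array([(c-K[0,2])/K[0,0]*d,(r-K[1,2])/K[1,1]*d,d])
    return p['R'].T@(X-p['t'])
E
python3 - <<'E'
from look import *
o=arm.observe(); print({k:np.round(v,3) for k,v in o.items()})
for n in ['scene','top']:
    p=arm.camera(n); save(p,n+'0.png'); print(n,np.round(p['R'],3).tolist(),np.round(p['t'],3))
    for t in ['hanger_hook','hanger_tab','hanger_filter','mark','rail_end','sample_mid','blank_mid','bench','tray']:
        try:
            for q in arm.tip_of(p,t)[:4]:
                print(n,t,round(q['p'],2),np.round(q['point'],1),np.round(world(p,*q['point']),3))
        except Exception as e: print(t,e)
E
```

```text
{'time': np.float64(0.0), 'joint_pos': array([ 1.288,  0.213, -0.035,  1.324,  0.   ,  1.571]), 'dq': array([-0.002,  0.   ,  0.   , -0.001,  0.002,  0.001]), 'tau': array([-2.0000e-03, -6.8617e+01,  4.8712e+01,  1.8000e-02,  0.0000e+00,
        0.0000e+00]), 'position': array([0.139, 0.48 , 0.248]), 'ee_rot': array([[-0.96 ,  0.279, -0.   ],
       [ 0.279,  0.96 , -0.001],
       [ 0.   , -0.001, -1.   ]]), 'wrist_force': array([ 0.667, -0.244,  0.157]), 'ft_torque': array([-0.007,  0.043,  0.054]), 'width': np.float64(0.085)}
scene [[-0.429, 0.903, 0.013], [0.705, 0.344, -0.62], [-0.565, -0.257, -0.784]] [ 0.211 -0.273  1.158]
scene hanger_hook 0.97 [170.1 207.3] [ 0.39  -0.308  0.075]
scene hanger_hook 0.63 [191.1 234.7] [ 0.443 -0.205  0.108]
scene hanger_tab 0.75 [162.5 208. ] [ 0.385 -0.306  0.093]
scene hanger_tab 0.69 [176.3 230.8] [ 0.444 -0.207  0.146]
scene hanger_filter 0.92 [217.  241.1] [ 0.43  -0.212  0.02 ]
scene hanger_filter 0.91 [186.1 210.5] [ 0.386 -0.313  0.024]
scene hanger_filter 0.74 [305.1 327.4] [0.628 0.07  0.178]
scene hanger_filter 0.66 [284.7 439.9] [0
[... 713 characters left out ...]
ger_hook 0.83 [272.9 444.9] [ 0.429 -0.207  0.148]
top hanger_hook 0.65 [300.1 494.3] [ 0.381 -0.308  0.097]
top hanger_tab 0.84 [270.  448.3] [ 0.434 -0.21   0.16 ]
top hanger_tab 0.62 [296.1 495.7] [ 0.388 -0.308  0.107]
top hanger_filter 0.92 [275.8 437. ] [ 0.427 -0.204  0.101]
top hanger_filter 0.72 [296.6 483. ] [ 0.388 -0.302  0.054]
top mark 0.35 [166.9 285.5] [0.62  0.073 0.18 ]
top rail_end 0.57 [167.3 308.3] [0.619 0.032 0.178]
top sample_mid 0.84 [331.1 192.1] [0.33  0.268 0.062]
top sample_mid 0.82 [284.8 189.8] [0.42  0.275 0.06 ]
top sample_mid 0.6 [224.4 168.2] [0.542 0.32  0.065]
top bench 0.57 [192.4 307.7] [0.613 0.041 0.019]
top tray 0.92 [276.8 217.5] [0.439 0.233 0.007]
```

View pics/scene0.png

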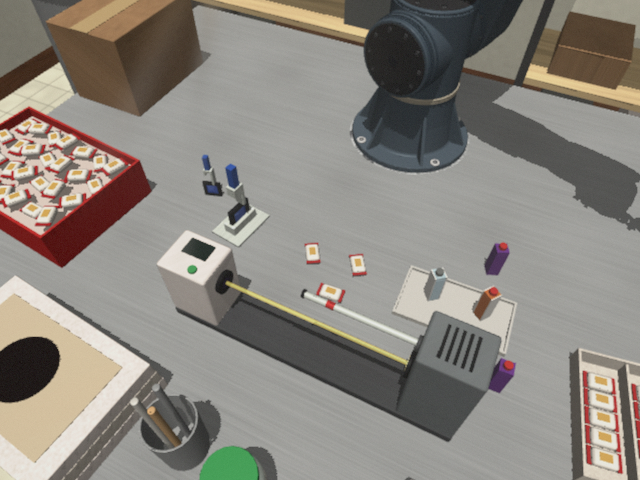

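View pics/top0.png

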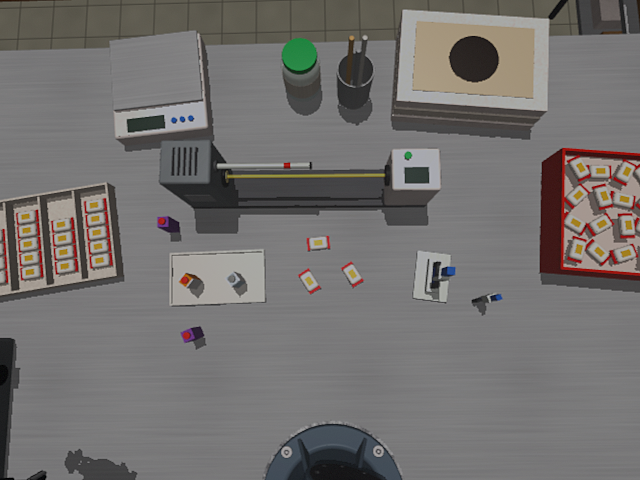

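Run:
```python
from look import *
p=arm.camera('scene'); q=arm.camera('top')
def crop(p,r0,r1,c0,c1,s): 
    return cv2.resize(cv2.cvtColor(p['color'][r0:r1,c0:c1],cv2.COLOR_RGB2BGR),None,fx=s,fy=s,interpolation=cv2.INTER_CUBIC)
cv2.imwrite('pics/z1.png',crop(p,140,250,180,290,5))
cv2.imwrite('pics/z2.png',crop(q,240,320,400,510,6))
cv2.imwrite('pics/z3.png',crop(q,130,220,150,320,4))
cv2.imwrite('pics/z4.png',crop(p,230,400,380,530,3))
# hanger clusters in points
for pp,n in ((p,'scene'),(q,'top')):
    col=pp['color'].astype(int)
    d=pp['range_z']; K=pp['camera_matrix']
    r,c=np.nonzero(d>0)
    X=np.stack([(c-K[0,2])/K[0,0],(r-K[1,2])/K[1,1],np.ones(len(r))],1)*d[r,c][:,None]
    W=(X-pp['t'])@pp['R']
    np.savez(n+'.npz',W=W,C=col[r,c],r=r,c=c)
    C=col[r,c]
    blue=(C[:,2]>90)&(C[:,2]>C[:,0]*2)&(C[:,2]>1.5*C[:,1])
    m=blue&(W[:,2]>.1)&(abs(W[:,0]-.43)<.06)&(abs(W[:,1]+.21)<.06)
    print(n,m.sum(),W[m].mean(0).round(4),W[m].min(0).round(4),W[m].max(0).round(4))
    red=(C[:,0]>120)&(C[:,1]<70)&(C[:,2]<70)&(W[:,2]>.16)&(abs(W[:,0]-.62)<.05)&(abs(W[:,1]-.07)<.06)
    print(' red',red.sum(),W[red].mean(0).round(4),W[red].min(0).round(4),W[red].max(0).round(4))
    # rail
    rail=(W[:,2]>.165)&(W[:,2]<.19)&(abs(W[:,0]-.62)<.05)&(W[:,1]>-.05)&(W[:,1]<.19)
    A=W[rail]; 
    if len(A): print(' rail',len(A),A[:,1].min(),A[:,1].max(),np.polyfit(A[:,1],A[:,0],1),np.polyfit(A[:,1],A[:,2],1), A[:,2].max())
```

```text
scene 109 [ 0.4384 -0.2121  0.1454] [ 0.4269 -0.2208  0.1187] [ 0.4434 -0.2054  0.1598]
 red 38 [0.6266 0.0732 0.179 ] [0.6212 0.0684 0.176 ] [0.6305 0.0778 0.1812]
 rail 896 0.028081186951117266 0.18972325604419427 [0.01345822 0.62594531] [0.00043325 0.17828239] 0.18274487540058157
top 63 [ 0.4329 -0.2144  0.1574] [ 0.4266 -0.2207  0.1544] [ 0.4391 -0.2075  0.1606]
 red 24 [0.6246 0.071  0.1792] [0.6213 0.0665 0.1763] [0.628  0.0755 0.1832]
 rail 513 0.029054071857369208 0.18967053412711635 [0.0138459  0.62206389] [0.00190135 0.17799651] 0.18323067200314375
```

View pics/z1.png

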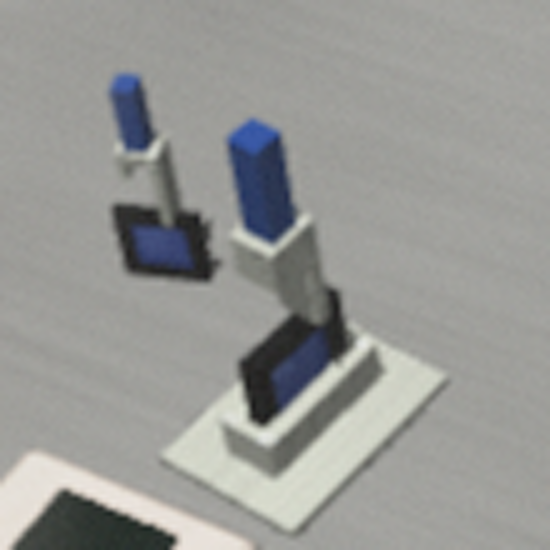

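View pics/z2.png

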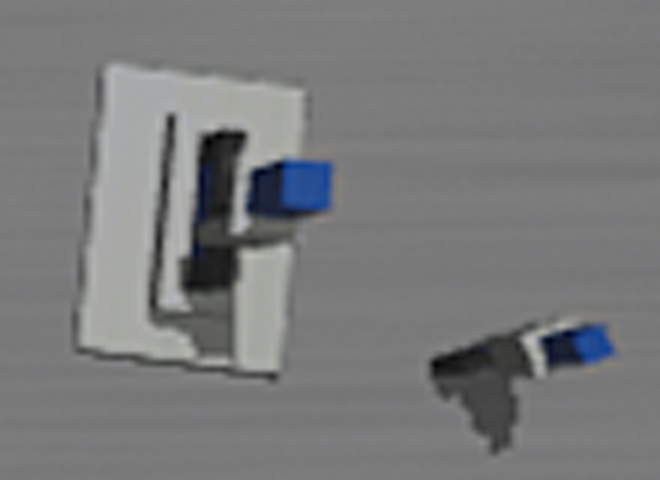

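View pics/z4.png

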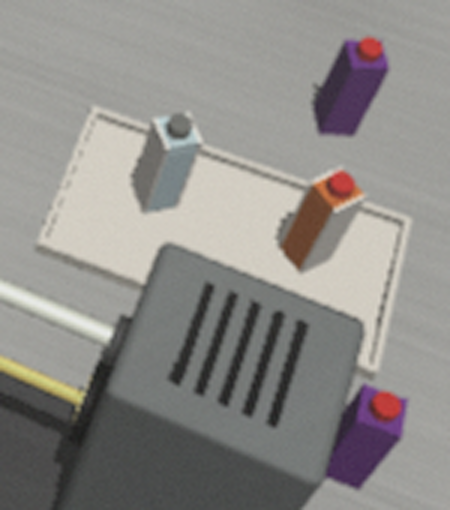

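View pics/z3.png

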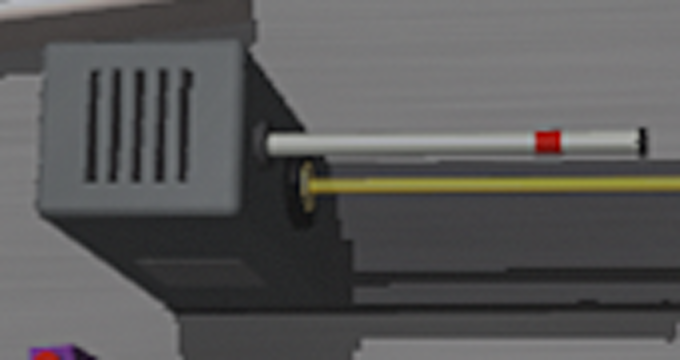

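Run:
```python
import numpy as np,cv2
for n in ('scene','top'):
    f=np.load(n+'.npz'); W=f['W'];C=f['C']
    def rect(m,name):
        A=W[m]
        if len(A)<8: print(n,name,len(A)); return
        (c,s,a)=cv2.minAreaRect((A[:,:2]*1000).astype(np.float32))
        print(n,name,len(A),np.round(c,1),np.round(s,1),round(a,1),'z',A[:,2].mean().round(4))
    near=lambda x,y,r:(np.hypot(W[:,0]-x,W[:,1]-y)<r)
    z=W[:,2]
    rect(near(.43,-.2,.08)&(z>.003)&(z<.012)&(C.min(1)>120),'stand low')
    rect(near(.43,-.2,.08)&(z>.02)&(z<.032)&(C.min(1)>100),'stand top')
    rect(near(.433,-.214,.03)&(z>.154),'tab top')
    rect(near(.433,-.214,.05)&(z>.045)&(z<.062),'plate top')
    for nm,x,y in (('amber',.42,.275),('amber2',.44,.283),('blank',.44,.192)):
        rect(near(x,y,.035)&(z>.07)&(z<.079),nm+' top')
        rect(near(x,y,.035)&(z>.02)&(z<.09),nm+' all')
        m=near(x,y,.035)&(z>.079); print(nm,'stopper',m.sum(),W[m].mean(0).round(4) if m.sum() else '')
        # side plane normals
    rect(near(.434,.235,.13)&(z<.013)&(z>.002),'tray')
    m=(z>.195)&(z<.21)&(W[:,1]>.15)&(W[:,1]<.35)&(W[:,0]>.5); rect(m,'lamp top')
    m=(z>.145)&(z<.156)&(W[:,1]<-.1)&(W[:,1]>-.25)&(W[:,0]>.5); rect(m,'det top')
    m=near(.4335,.279,.02)&(C[:,0]>130)&(C[:,1]<70)&(C[:,2]<70)&(z>.07); print('red',W[m].mean(0) if m.sum() else '',m.sum())
```

```text
scene stand low 702 [ 435.7 -199. ] [106.6 112.1] 1.1 z 0.0055
scene stand top 185 [ 435.  -211.7] [26.5 68.5] 79.0 z 0.025
scene tab top 56 [ 434.7 -213.5] [15.4 15.1] 82.4 z 0.157
scene plate top 148 [ 434.3 -213.4] [18.7 55.3] 73.4 z 0.0548
scene amber top 120 [430.8 282. ] [22.9 23.9] 53.6 z 0.0738
scene amber all 491 [430.5 282.2] [23.5 25.5] 52.2 z 0.0565
amber stopper 52 [0.4313 0.2822 0.082 ]
scene amber2 top 120 [430.8 282. ] [22.9 23.9] 53.6 z 0.0738
scene amber2 all 491 [430.5 282.2] [23.5 25.5] 52.2 z 0.0565
amber2 stopper 52 [0.4313 0.2822 0.082 ]
scene blank top 113 [431.4 190.5] [23.2 23.7] 37.8 z 0.0737
scene blank all 460 [431.7 190.7] [24.  23.7] 37.8 z 0.0561
blank stopper 48 [0.4314 0.1905 0.0818]
scene tray 4138 [423.4 233.8] [229.9 254.8] 15.9 z 0.0049
scene lamp top 4495 [628.4 247.6] [90.1 79.9] 89.2 z 0.2046
scene det top 2370 [ 623.1 -161.5] [90.9 80.2] 89.1 z 0.1496
red [0.43112253 0.28301862 0.08174267] 41
top stand low 882 [ 432.8 -197.2] [145.2 142.3] 10.0 z 0.0056
top stand top 154 [ 433.1 -213.7] [25.  67.1] 80.7 z 0.0252
top tab top 70 [ 432.2 -213.5] [14.1 14. ] 87.7 z 0.1572
top plate top 93 [ 433.  -211.5] [14.1 50.5] 82.7 z 0.056
top amber top 90 [429.  281.2] [21.9 22.3] 52.3 z 0.0734
top amber all 238 [429.1 281. ] [22.8 22.6] 51.9 z 0.0622
amber stopper 36 [0.4285 0.2814 0.0816]
top amber2 top 90 [429.  281.2] [21.9 22.3] 52.3 z 0.0734
top amber2 all 238 [429.1 281. ] [22.8 22.6] 51.9 z 0.0622
amber2 stopper 36 [0.4285 0.2814 0.0816]
top blank top 93 [429.4 189.6] [21.6 22.3] 36.0 z 0.0738
top blank all 204 [429.4 189.3] [23.2 22.3] 37.6 z 0.0646
blank stopper 31 [0.4292 0.1894 0.0811]
top tray 3788 [433.7 236.2] [251.  250.6] 26.3 z 0.0046
top lamp top 2317 [626.3 247.2] [91.8 80.7] 89.1 z 0.2039
top det top 2019 [ 620.4 -162.6] [89.9 78.7] 89.1 z 0.1496
red [0.42885701 0.28096619 0.08107943] 32
```

Run:
```python
from look import *
p=arm.camera('wrist'); print(np.round(p['mount'],3),np.round(p['camera_matrix'],1),arm.tips_ahead); save(p,'w0.png')
```

```text
[[-0.    -0.963 -0.271  0.069]
 [ 1.    -0.    -0.     0.   ]
 [ 0.    -0.271  0.963 -0.124]
 [ 0.     0.     0.     1.   ]] [[359.    0.  324.4]
 [  0.  359.  237.9]
 [  0.    0.    1. ]] 0.017
```

Request:
carry_out:
  gripper: [0, 0, 0, 0, 0, 0, 0, 0, 0, 0]
  xyz:
    - [0.0147, -0.0347, 0.002]
    - [0.0147, -0.0347, 0.002]
    - [0.0147, -0.0347, 0.002]
    - [0.0147, -0.0347, 0.002]
    - [0.0147, -0.0347, 0.002]
    - [0.0147, -0.0347, 0.002]
    - [0.0147, -0.0347, 0.002]
    - [0.0147, -0.0347, 0.002]
    - [0.0147, -0.0347, 0.002]
    - [0.0147, -0.0347, 0.002]
  roll: [-4.1, -4.1, -4.1, -4.1, -4.1, -4.1, -4.1, -4.1, -4.1, -4.1]
  squeeze: 40

```text
time: 1.98
position: [0.283, 0.131, 0.2667]
ee_rot: [[-0.539, 0.842, 0.002], [0.842, 0.539, 0.001], [-0.0, 0.002, -1.0]]
wrist_force: [1.8, 0.6, 1.0]
width: 0.0855
```

Request:
carry_out:
  gripper: [0, 0, 0, 0, 0, 0, 0, 0, 0, 0]
  xyz:
    - [0.015, -0.0355, 0]
    - [0.015, -0.0355, 0]
    - [0.015, -0.0355, 0]
    - [0.015, -0.0355, 0]
    - [0.015, -0.0355, 0]
    - [0.015, -0.0355, 0]
    - [0.015, -0.0355, 0]
    - [0.015, -0.0355, 0]
    - [0.015, -0.0355, 0]
    - [0.015, -0.025, 0]
  roll: [-4.1, -4.1, -4.1, -4.1, -4.1, -4.1, -4.1, -4.1, -4.1, -4.1]

```text
time: 2.82
position: [0.4296, -0.2191, 0.269]
ee_rot: [[0.154, 0.988, 0.01], [0.988, -0.154, -0.004], [-0.002, 0.01, -1.0]]
wrist_force: [1.7, 0.2, -0.3]
width: 0.0856
```

```bash
cat >> look.py <<'E'
def wpose(p,o):
    M=np.eye(4); M[:3,:3]=o['ee_rot']; M[:3,3]=o['position']
    T=M@p['mount']; p['R']=T[:3,:3].T; p['t']=-T[:3,:3].T@T[:3,3]; return p
def cloud(pp):
    d=pp['range_z']; K=pp['camera_matrix']; r,c=np.nonzero(d>0)
    X=np.stack([(c-K[0,2])/K[0,0],(r-K[1,2])/K[1,1],np.ones(len(r))],1)*d[r,c][:,None]
    return (X-pp['t'])@pp['R'],pp['color'].astype(int)[r,c]
def rect(W,m,name):
    A=W[m]
    if len(A)<8: print(name,len(A)); return
    (c,s,a)=cv2.minAreaRect((A[:,:2]*1000).astype(np.float32))
    print(name,len(A),np.round(c,1),np.round(s,1),round(a,1),'z',A[:,2].mean().round(4),'mean',A.mean(0).round(4))
E
python3 - <<'E'
from look import *
o=arm.observe(); print(o['position'],o['ee_rot'][:,1],o['wrist_force'],o['joint_pos'])
p=wpose(arm.camera('wrist'),o); save(p,'w1.png')
W,C=cloud(p); z=W[:,2]
near=lambda x,y,r:(np.hypot(W[:,0]-x,W[:,1]-y)<r)
rect(W,near(.433,-.214,.03)&(z>.152)&(z<.163),'tab top')
rect(W,near(.433,-.214,.05)&(z>.05)&(z<.06),'plate top')
rect(W,near(.433,-.214,.05)&(z>.105)&(z<.118),'roof')
rect(W,near(.433,-.214,.05)&(z>.02)&(z<.03),'stand top')
E
```

```text
[ 0.42963839 -0.21908653  0.26896585] [ 0.98808484 -0.1535724   0.01019197] [ 1.68235243  0.18661261 -0.2638872 ] [-4.72268871e-01  1.64257334e-01 -4.23096072e-02  1.35387496e+00
  1.14182786e-03  1.25273497e+00]
tab top 433 [ 432.7 -213.6] [14.4 13.7] 81.4 z 0.156 mean [ 0.4329 -0.2132  0.156 ]
plate top 293 [ 433.1 -210.4] [13.9 51.5] 80.8 z 0.0556 mean [ 0.4339 -0.2123  0.0556]
roof 420 [ 432.4 -213.1] [19.7 25. ] 81.5 z 0.1103 mean [ 0.4323 -0.2101  0.1103]
stand top 825 [ 432.8 -213.4] [25.7 66.9] 81.7 z 0.0241 mean [ 0.4333 -0.2088  0.0241]
```

View pics/w1.png

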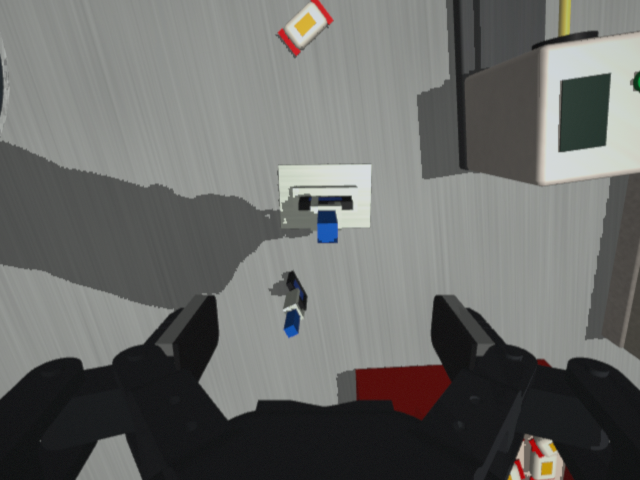

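Request:
carry_out:
  gripper: [0, 0, 0, 0, 0, 0, 0, 0, 0, 0]
  xyz:
    - [0.0017, 0.0028, -0.005]
    - [0.0017, 0.0027, -0.02]
    - [0, 0, -0.02]
    - [0, 0, -0.02]
    - [0, 0, -0.02]
    - [0, 0, -0.02]
    - [0, 0, -0.015]
    - [0, 0, -0.007]
    - [0, 0, 0]
    - [0, 0, 0]
  roll: [0.2, 0, 0, 0, 0, 0, 0, 0, 0, 0]

```text
time: 3.7
position: [0.4342, -0.2128, 0.134]
ee_rot: [[0.152, 0.988, 0.01], [0.988, -0.152, -0.004], [-0.002, 0.01, -1.0]]
wrist_force: [0.8, 0.8, 0.3]
width: 0.0856
```

Request:
carry_out:
  gripper: [0, 0, 0.5, 1, 1, 1, 1, 1, 1, 1]
  xyz:
    - [-0.001, 0, 0.006]
    - [0, 0, 0]
    - [0, 0, 0]
    - [0, 0, 0]
    - [0, 0, 0]
    - [0, 0, 0]
    - [0, 0, 0]
    - [0, 0, 0]
    - [0, 0, 0]
    - [0, 0, 0]
  roll: [0, 0, 0, 0, 0, 0, 0, 0, 0, 0]
  squeeze: 50

```text
time: 4.53
position: [0.4348, -0.2134, 0.1449]
ee_rot: [[0.151, 0.988, 0.014], [0.988, -0.151, -0.007], [-0.004, 0.015, -1.0]]
wrist_force: [-1.6, 0.3, 2.5]
width: 0.0128
```

Run:
```python
from look import *
o=arm.observe(); print(o['position'],o['ee_rot'][:,1],o['wrist_force'],o['width'],o['time'])
p=wpose(arm.camera('wrist'),o); save(p,'w2.png')
```

```text
[ 0.43482303 -0.2133502   0.14490464] [ 0.98835263 -0.15141151  0.01528479] [-1.56664414  0.30781714  2.4582937 ] 0.012796396591910961 4.5333
```

Request:
carry_out:
  gripper: [1, 1, 1, 1, 1, 1, 1, 1, 1, 1]
  xyz:
    - [0, 0, 0.005]
    - [0, 0, 0.01]
    - [0, 0, 0.01]
    - [0, 0, 0.012]
    - [0, 0, 0.012]
    - [0, 0, 0.012]
    - [0, 0, 0.012]
    - [0, 0, 0.012]
    - [0, 0, 0.01]
    - [0, 0, 0.005]
  roll: [0, 0, 0, 0, 0, 0, 0, 0, 0, 0]

```text
time: 5.42
position: [0.4341, -0.2126, 0.2547]
ee_rot: [[0.151, 0.988, 0.015], [0.988, -0.151, -0.006], [-0.003, 0.016, -1.0]]
wrist_force: [0.7, -0.2, -1.4]
width: 0.0129
```

Run:
```python
from look import *
o=arm.observe(); print(o['position'],o['ee_rot'][:,1],o['wrist_force'],o['width'],o['time'])
p=wpose(arm.camera('wrist'),o); save(p,'w3.png')
p=arm.camera('scene'); cv2.imwrite('pics/s3.png',cv2.resize(cv2.cvtColor(p['color'][100:300,150:350],cv2.COLOR_RGB2BGR),None,fx=3,fy=3))
```

```text
[ 0.4341096 -0.2126158  0.2546978] [ 0.98836634 -0.15126652  0.01582442] [ 0.65676959 -0.20802192 -1.44931766] 0.012868932303105592 5.4167
```

View pics/w3.png

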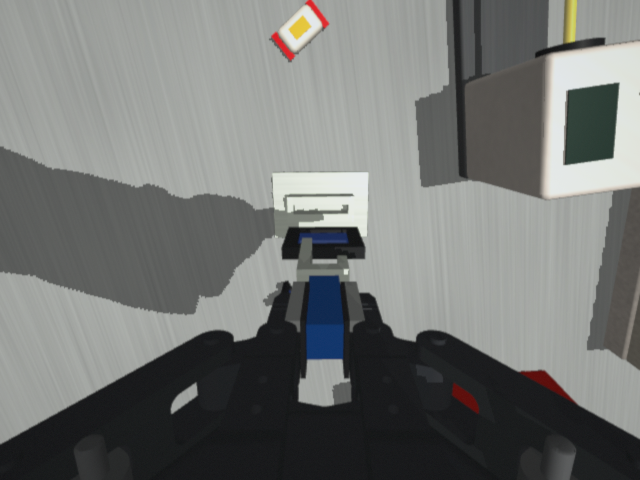

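View pics/s3.png

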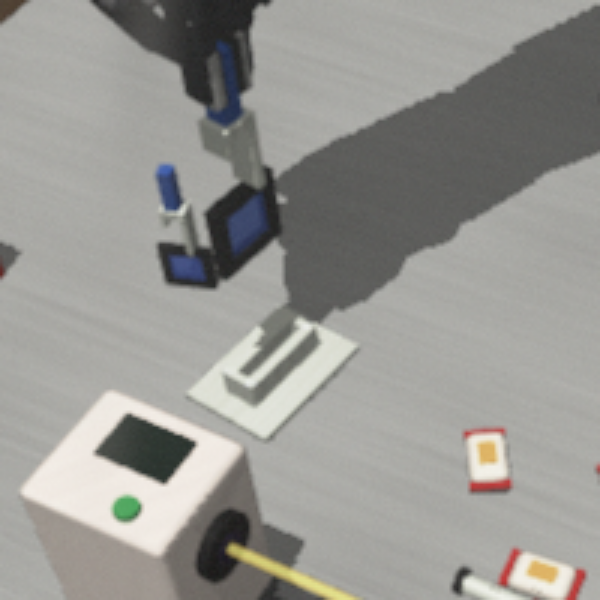

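Request:
carry_out:
  gripper: [1, 1, 1, 1, 1, 1, 1, 1, 1, 1]
  xyz:
    - [0, 0.015, -0.001]
    - [0.004, 0.03, -0.001]
    - [0.01, 0.038, -0.001]
    - [0.01, 0.038, -0.001]
    - [0.01, 0.038, -0.001]
    - [0.01, 0.038, -0.001]
    - [0.01, 0.038, -0.001]
    - [0.01, 0.038, -0.001]
    - [0.01, 0.03, 0]
    - [0.01, 0.02, 0]
  roll: [0.8, 0.8, 0.8, 0.8, 0.8, 0.8, 0.8, 0.8, 0.8, 0.8]

```text
time: 6.35
position: [0.5152, 0.1215, 0.2408]
ee_rot: [[0.015, 1.0, 0.011], [1.0, -0.015, -0.005], [-0.005, 0.011, -1.0]]
wrist_force: [-0.1, -1.6, -0.7]
width: 0.0127
```

Run:
```python
from look import *
o=arm.observe(); print(o['position'],o['ee_rot'][:,1],o['wrist_force'],o['width'],o['time'])
p=wpose(arm.camera('wrist'),o); save(p,'w4.png')
W,C=cloud(p); P=o['position']
L=(W-P)@o['ee_rot']  # tool coords
m=(abs(L[:,1])<.04)&(abs(L[:,0])<.04)&(L[:,2]>0.02)&(L[:,2]<.16)
h,e=np.histogram(L[m,2],bins=np.arange(.02,.165,.004)); print(list(zip(e.round(3),h)))
z=W[:,2]
A=W[(z>.165)&(z<.19)&(abs(W[:,0]-.625)<.03)&(W[:,1]>0.02)&(W[:,1]<.19)]
if len(A): print('rail',len(A),A.min(0),A.max(0),np.polyfit(A[:,1],A[:,0],1),A.mean(0))
m=(C[:,0]>120)&(C[:,1]<70)&(C[:,2]<70)&(z>.16)&(abs(W[:,0]-.625)<.03); 
if m.sum(): print('mark',m.sum(),W[m].mean(0),W[m].min(0),W[m].max(0))
```

```text
[0.51519939 0.12147418 0.24083272] [ 0.99982961 -0.01511443  0.01059722] [-0.09405361 -1.59663399 -0.66798746] 0.012710305315203025 6.35
[(np.float64(0.02), np.int64(112)), (np.float64(0.024), np.int64(106)), (np.float64(0.028), np.int64(104)), (np.float64(0.032), np.int64(548)), (np.float64(0.036), np.int64(165)), (np.float64(0.04), np.int64(123)), (np.float64(0.044), np.int64(55)), (np.float64(0.048), np.int64(61)), (np.float64(0.052), np.int64(53)), (np.float64(0.056), np.int64(28)), (np.float64(0.06), np.int64(22)), (np.float64(0.064), np.int64(25)), (np.float64(0.068), np.int64(35)), (np.float64(0.072), np.int64(27)), (np.float64(0.076), np.int64(20)), (np.float64(0.08), np.int64(18)), (np.float64(0.084), np.int64(115)), (np.float64(0.088), np.int64(839)), (np.float64(0.092), np.int64(137)), (np.float64(0.096), np.int64(62)), (np.float64(0.1), np.int64(50)), (np.float64(0.104), np.int64(85)), (np.float64(0.108), np.int64(123)), (np.float64(0.112), np.int64(104)), (np.float64(0.116), np.int64(108)), (np.float64(0.12), np.int64(122)), (np.float64(0.124), np.int64(100)), (np.float64(0.128), np.int64(202)), (np.float64(0.132), np.int64(141)), (np.float64(0.136), np.int64(92)), (np.float64(0.14), np.int64(43)), (np.float64(0.144), np.int64(0)), (np.float64(0.148), np.int64(0)), (np.float64(0.152), np.int64(0)), (np.float64(0.156), np.int64(0)), (np.float64(0.16), np.int64(0))]
rail 4699 [0.61762019 0.05376562 0.16946974] [0.63006371 0.18999272 0.18006588] [0.01309752 0.62125122] [0.62294275 0.12914878 0.17659999]
mark 271 [0.62253042 0.0721445  0.17787716] [0.61868183 0.06612252 0.17451038] [0.62767843 0.07794182 0.18006588]
```

View pics/w4.png

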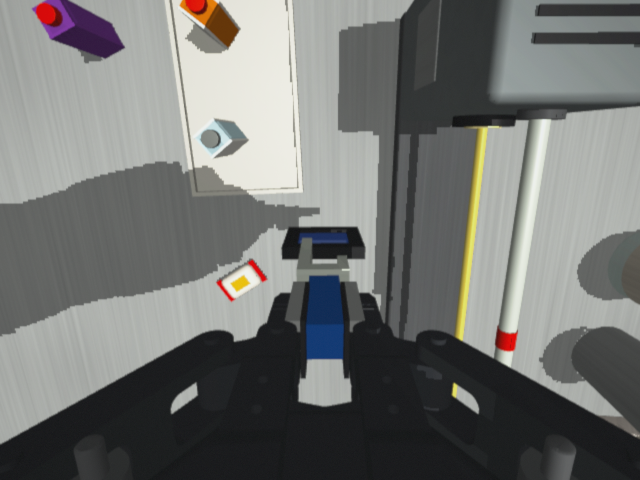

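Request:
carry_out:
  gripper: [1, 1, 1, 1, 1, 1, 1, 1, 1, 1]
  xyz:
    - [0, 0, 0.005]
    - [0.01, 0, 0]
    - [0.015, 0, 0]
    - [0.015, 0, 0]
    - [0.015, 0, 0]
    - [0.015, 0, 0]
    - [0.015, 0, 0]
    - [0.01, 0, 0]
    - [0.006, 0, 0]
    - [0, 0, 0]
  roll: [0, 0, 0, 0, 0, 0, 0, 0, 0, 0]

```text
time: 7.23
position: [0.6187, 0.1202, 0.2433]
ee_rot: [[0.014, 1.0, 0.003], [1.0, -0.014, -0.006], [-0.006, 0.003, -1.0]]
wrist_force: [-0.2, 0.6, -0.9]
width: 0.0131
```

Request:
carry_out:
  gripper: [1, 1, 1, 1, 1, 1, 1, 1, 1, 1]
  xyz:
    - [0.002, 0, 0]
    - [0.002, 0, 0]
    - [0.001, 0, 0]
    - [0.001, 0, 0]
    - [0, 0, 0]
    - [0, 0, 0]
    - [0, 0, 0]
    - [0, 0, 0]
    - [0, 0, 0]
    - [0, 0, 0]
  roll: [0, 0, 0, 0, 0, 0, 0, 0, 0, 0]

```text
time: 8.07
position: [0.6229, 0.1194, 0.2444]
ee_rot: [[0.014, 1.0, 0.002], [1.0, -0.014, -0.006], [-0.006, 0.003, -1.0]]
wrist_force: [-0.3, 0.0, -1.5]
width: 0.0133
```

Run:
```python
from look import *
o=arm.observe(); print(o['position'],o['ee_rot'][:,1],o['wrist_force'],o['width'],o['time'])
p=wpose(arm.camera('wrist'),o); save(p,'w5.png')
q=arm.camera('scene'); cv2.imwrite('pics/s5.png',cv2.resize(cv2.cvtColor(q['color'][200:400,270:470],cv2.COLOR_RGB2BGR),None,fx=3,fy=3))
W,C=cloud(p);L=(W-o['position'])@o['ee_rot']
# leg / lip as seen: in tool coords y; roof slab
m=(abs(L[:,1])<.03)&(L[:,2]>.031)&(L[:,2]<.037)&(abs(L[:,0])<.02); print('roof y',L[m,1].min(),L[m,1].max())
m=(L[:,2]>.045)&(L[:,2]<.08)&(abs(L[:,0])<.02)&(abs(L[:,1])<.03); h,e=np.histogram(L[m,1],bins=np.arange(-.03,.031,.002)); print(list(zip((e*1000).round().astype(int),h)))
A=W[(W[:,2]>.168)&(W[:,2]<.19)&(abs(W[:,0]-.625)<.02)&(W[:,1]>0.14)&(W[:,1]<.19)]
if len(A): 
  for y in (.145,.155,.165,.175): 
    B=A[abs(A[:,1]-y)<.004]; print(y,B[:,0].min(),B[:,0].max(),B[:,2].max(), B[B[:,2]>.1785][:,0].mean())
```

```text
[0.62291721 0.119425   0.24436733] [ 0.99989506 -0.01425504  0.00258101] [-0.29762842  0.00238518 -1.54705669] 0.013325977040272028 8.0667
roof y -0.013753827837583676 0.010994492212658495
[(np.int64(-30), np.int64(0)), (np.int64(-28), np.int64(0)), (np.int64(-26), np.int64(0)), (np.int64(-24), np.int64(0)), (np.int64(-22), np.int64(0)), (np.int64(-20), np.int64(0)), (np.int64(-18), np.int64(0)), (np.int64(-16), np.int64(3)), (np.int64(-14), np.int64(73)), (np.int64(-12), np.int64(76)), (np.int64(-10), np.int64(88)), (np.int64(-8), np.int64(4)), (np.int64(-6), np.int64(0)), (np.int64(-4), np.int64(98)), (np.int64(-2), np.int64(98)), (np.int64(0), np.int64(130)), (np.int64(2), np.int64(96)), (np.int64(4), np.int64(132)), (np.int64(6), np.int64(59)), (np.int64(8), np.int64(23)), (np.int64(10), np.int64(12)), (np.int64(12), np.int64(0)), (np.int64(14), np.int64(0)), (np.int64(16), np.int64(0)), (np.int64(18), np.int64(0)), (np.int64(20), np.int64(0)), (np.int64(22), np.int64(0)), (np.int64(24), np.int64(0)), (np.int64(26), np.int64(0)), (np.int64(28), np.int64(0))]
0.145 0.6202820322535516 0.6297326136577439 0.179311405728979 0.6249984267447818
0.155 0.6204375649282569 0.6297727719546177 0.1795930172173414 0.6253049499467594
0.165 0.6206312263407013 0.6298339011663157 0.17958607478433886 0.6254092414651551
0.175 0.6208019972479089 0.6304170799661325 0.18039605048680843 0.6254568925063979
```

View pics/w5.png

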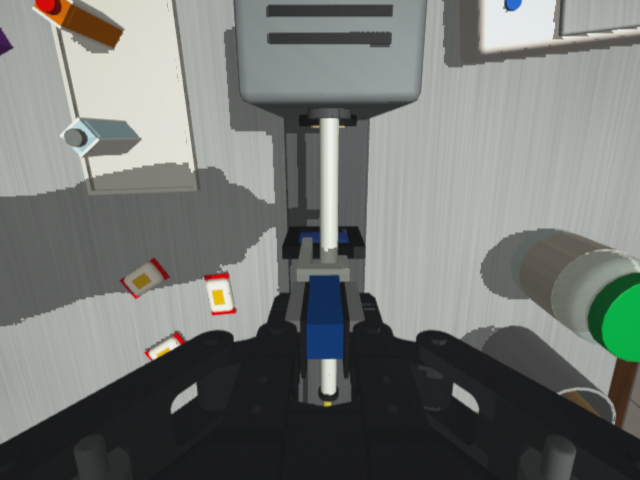

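View pics/s5.png

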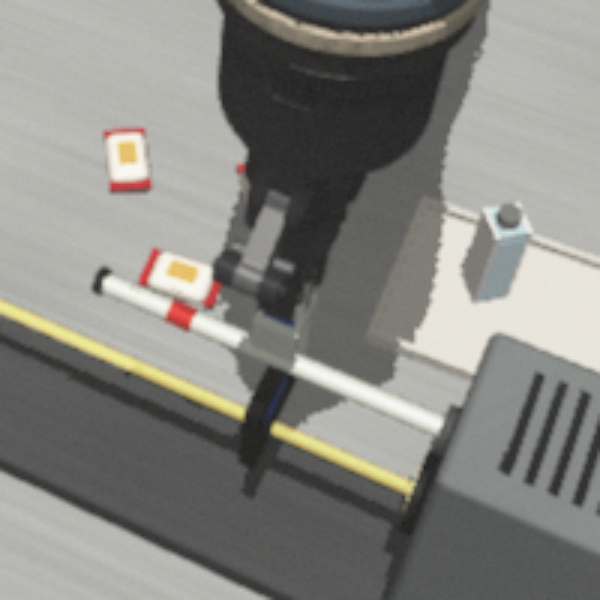

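Request:
carry_out:
  gripper: [1, 1, 1, 1, 1, 1, 1, 1, 1, 1]
  xyz:
    - [0.0015, 0, 0]
    - [0.001, 0, 0]
    - [0, 0, 0]
    - [0, 0, -0.003]
    - [0, 0, -0.003]
    - [0, 0, -0.003]
    - [0, 0, -0.002]
    - [0, 0, -0.001]
    - [0, 0, 0]
    - [0, 0, 0]
  roll: [0, 0, 0, 0, 0, 0, 0, 0, 0, 0]

```text
time: 9.0
position: [0.6255, 0.1193, 0.2303]
ee_rot: [[0.014, 1.0, 0.002], [1.0, -0.014, -0.006], [-0.006, 0.002, -1.0]]
wrist_force: [-0.3, -0.4, -0.7]
width: 0.0134
```

Request:
carry_out:
  gripper: [1, 1, 1, 1, 1, 1, 1, 1, 1, 1]
  xyz:
    - [0, 0, -0.002]
    - [0, 0, -0.002]
    - [0, 0, -0.001]
    - [0, 0, -0.001]
    - [0, 0, 0]
    - [0, 0, 0]
    - [0, 0, 0]
    - [0, 0, 0]
    - [0, 0, 0]
    - [0, 0, 0]
  roll: [0, 0, 0, 0, 0, 0, 0, 0, 0, 0]

```text
time: 9.83
position: [0.6256, 0.1194, 0.2241]
ee_rot: [[0.014, 1.0, 0.002], [1.0, -0.014, -0.006], [-0.006, 0.002, -1.0]]
wrist_force: [0.0, -0.3, -0.9]
width: 0.0133
```

Run:
```python
from look import *
o=arm.observe(); print(o['position'],o['ee_rot'][:,1],o['wrist_force'],o['ft_torque'],o['width'],o['time'])
p=wpose(arm.camera('wrist'),o); save(p,'w6.png')
W,C=cloud(p);L=(W-o['position'])@o['ee_rot']
m=(abs(L[:,1])<.013)&(L[:,2]>.030)&(L[:,2]<.038)&(abs(L[:,0])<.02); print('roof top z',np.median(W[m,2]))
m=(abs(L[:,1])<.03)&(L[:,2]>.084)&(L[:,2]<.095)&(abs(L[:,0])<.02); print('plate top z',np.median(W[m,2]),W[m].min(0),W[m].max(0))
A=W[(W[:,2]>.168)&(W[:,2]<.19)&(abs(W[:,0]-.625)<.02)&(W[:,1]>0.15)&(W[:,1]<.19)]; print('rail top',np.percentile(A[:,2],[50,90,98]))
```

```text
[0.62564089 0.11938131 0.22406811] [ 0.9998958  -0.0142724   0.00216588] [ 0.04508418 -0.32683314 -0.87613394] [ 0.03706536  0.02379875 -0.00567116] 0.013256179332528286 9.8333
roof top z 0.18922471217415937
plate top z 0.13500402994967958 [0.59853758 0.11450368 0.1290234 ] [0.65054312 0.12936683 0.13984745]
rail top [0.1772982  0.17842274 0.1790262 ]
```

Request:
carry_out:
  gripper: [1, 1, 1, 1, 1, 1, 1, 1, 1, 1]
  xyz:
    - [0, -0.004, 0]
    - [0, -0.006, 0]
    - [0, -0.006, 0]
    - [0, -0.006, 0]
    - [0, -0.006, 0]
    - [0, -0.006, 0]
    - [0, -0.006, 0]
    - [0, -0.004, 0]
    - [0, -0.002, 0]
    - [0, 0, 0]
  roll: [0, 0, 0, 0, 0, 0, 0, 0, 0, 0]

```text
time: 10.72
position: [0.6256, 0.0671, 0.2242]
ee_rot: [[0.016, 1.0, 0.002], [1.0, -0.016, -0.006], [-0.006, 0.002, -1.0]]
wrist_force: [0.4, 0.3, -1.8]
width: 0.0132
```

Run:
```python
from look import *
o=arm.observe(); print(o['position'],o['ee_rot'][:,1],o['wrist_force'],o['ft_torque'],o['width'],o['time'])
p=wpose(arm.camera('wrist'),o); save(p,'w7.png')
W,C=cloud(p);L=(W-o['position'])@o['ee_rot']
for nm,a,b in (('roof',.030,.038),('plate',.084,.094)):
    m=(abs(L[:,1])<.03)&(L[:,2]>a)&(L[:,2]<b)&(abs(L[:,0])<.022); rect(W,m,nm)
    print(W[m].min(0),W[m].max(0),np.median(W[m,2]))
m=(C[:,2]>90)&(C[:,2]>2*C[:,0])&(abs(L[:,0])<.02)&(abs(L[:,1])<.02)&(L[:,2]<.0); rect(W,m,'tab')
q=arm.camera('top'); 
cv2.imwrite('pics/t7.png',cv2.resize(cv2.cvtColor(q['color'][120:240,180:340],cv2.COLOR_RGB2BGR),None,fx=4,fy=4))
q=arm.camera('scene'); cv2.imwrite('pics/s7.png',cv2.resize(cv2.cvtColor(q['color'][200:400,230:430],cv2.COLOR_RGB2BGR),None,fx=3,fy=3))
```

```text
[0.62558752 0.06710143 0.22423356] [ 0.99987516 -0.01561884  0.0023904 ] [ 0.36518541  0.25903806 -1.77862463] [0.00917472 0.0326112  0.02440164] 0.013153800456728846 10.7167
roof 695 [624.4  73.5] [ 7.  24.9] 89.2 z 0.1895 mean [0.6244 0.0744 0.1895]
[0.61193567 0.06997852 0.18620792] [0.63683884 0.07718038 0.19418626] 0.1893680886032103
plate 744 [624.5  69.6] [14.6 52.1] 89.3 z 0.1351 mean [0.6263 0.0678 0.1351]
[0.59835287 0.06208108 0.13035521] [0.65045433 0.07709882 0.14002482] 0.13523845650838934
tab 1256 [624.8  66.5] [15.  12.7] 89.9 z 0.2354 mean [0.6249 0.0666 0.2354]
```

View pics/s7.png

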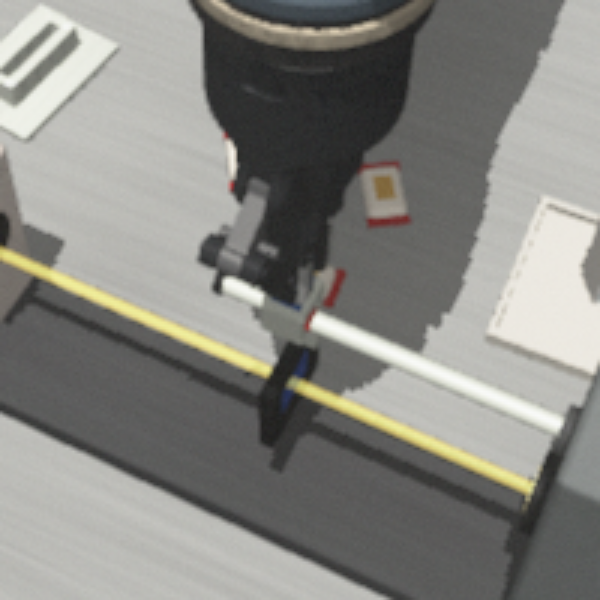

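View pics/w7.png

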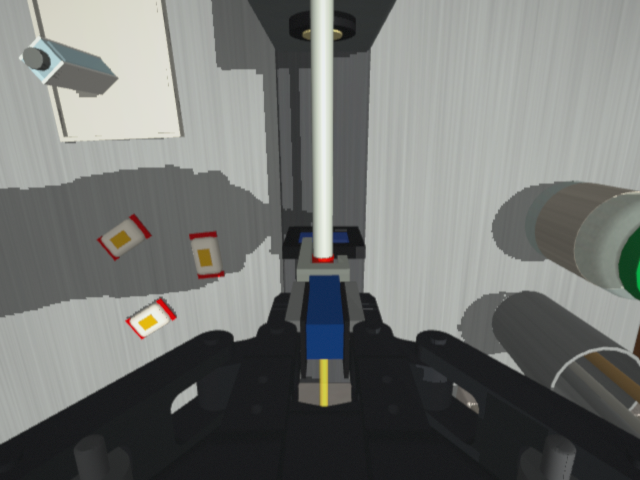

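Request:
carry_out:
  gripper: [1, 1, 1, 1, 1, 1, 1, 1, 1, 1]
  xyz:
    - [0, 0.002, 0]
    - [0, 0.002, 0]
    - [0, 0.001, 0]
    - [0, 0, 0]
    - [0, 0, -0.0005]
    - [0, 0, -0.0005]
    - [0, 0, -0.0005]
    - [0, 0, 0]
    - [0, 0, 0]
    - [0, 0, 0]
  roll: [0, 0, 0, 0, 0, 0, 0, 0, 0, 0]

```text
time: 11.7
position: [0.6255, 0.0749, 0.2223]
ee_rot: [[0.013, 1.0, 0.002], [1.0, -0.013, -0.006], [-0.006, 0.002, -1.0]]
wrist_force: [-0.3, -0.4, -1.7]
width: 0.0129
```

Run:
```python
from look import *
o=arm.observe(); print(o['position'],o['ee_rot'][:,1],o['wrist_force'],o['ft_torque'],o['width'],o['time'])
p=wpose(arm.camera('wrist'),o); save(p,'w8.png')
W,C=cloud(p);L=(W-o['position'])@o['ee_rot']
for nm,a,b in (('roof',.030,.038),('plate',.084,.094)):
    m=(abs(L[:,1])<.03)&(L[:,2]>a)&(L[:,2]<b)&(abs(L[:,0])<.022); rect(W,m,nm)
q=arm.camera('scene')
cv2.imwrite('pics/s8.png',cv2.resize(cv2.cvtColor(q['color'][250:350,280:380],cv2.COLOR_RGB2BGR),None,fx=6,fy=6,interpolation=cv2.INTER_CUBIC))
```

```text
[0.62548149 0.07493329 0.22234724] [ 0.99991275 -0.01303583  0.00213611] [-0.28433273 -0.43447083 -1.68067785] [-0.00389525  0.01046449  0.0217164 ] 0.012878681918520613 11.7
roof 701 [624.3  81.5] [ 7.1 24.8] 89.1 z 0.1876 mean [0.6242 0.0822 0.1876]
plate 761 [624.5  77.5] [14.8 52. ] 89.4 z 0.1332 mean [0.626  0.0756 0.1332]
```

View pics/s8.png

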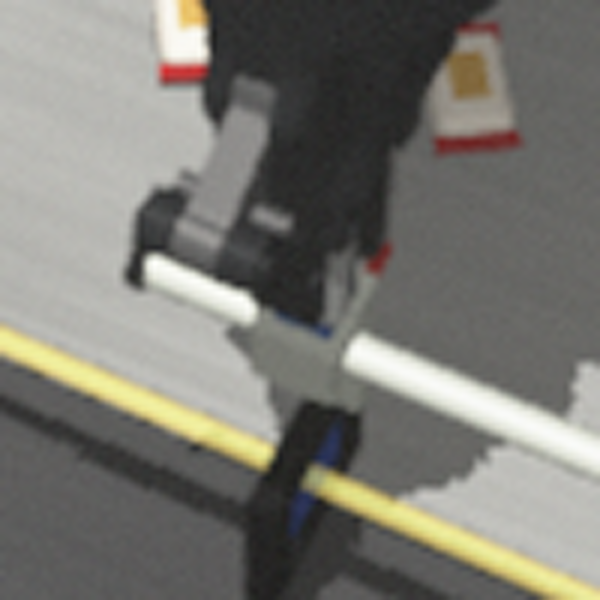

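Request:
carry_out:
  gripper: [1, 1, 1, 1, 1, 0.8, 0.7, 0.6, 0.5, 0.5]
  xyz:
    - [0, -0.001, 0]
    - [0, -0.001, 0]
    - [0, 0, 0]
    - [0, 0, 0]
    - [0, 0, 0]
    - [0, 0, 0]
    - [0, 0, 0]
    - [0, 0, 0]
    - [0, 0, 0]
    - [0, 0, 0]
  roll: [0, 0, 0, 0, 0, 0, 0, 0, 0, 0]

```text
time: 12.63
position: [0.6258, 0.0726, 0.2229]
ee_rot: [[0.013, 1.0, 0.003], [1.0, -0.013, -0.006], [-0.006, 0.003, -1.0]]
wrist_force: [0.6, 1.1, -0.1]
width: 0.0425
```

Run:
```python
from look import *
o=arm.observe(); print(o['position'],o['ee_rot'][:,1],o['wrist_force'],o['ft_torque'],o['width'],o['time'])
p=wpose(arm.camera('wrist'),o); save(p,'w9.png')
W,C=cloud(p);L=(W-o['position'])@o['ee_rot']
for nm,a,b in (('roof',.030,.038),('plate',.084,.094)):
    m=(abs(L[:,1])<.03)&(L[:,2]>a)&(L[:,2]<b)&(abs(L[:,0])<.022); rect(W,m,nm)
    print(W[m].min(0),W[m].max(0))
```

```text
[0.62578059 0.07258587 0.2229321 ] [ 0.99990717 -0.0132301   0.00325755] [ 0.56546122  1.10664082 -0.14356295] [ 0.01443249 -0.01157485 -0.02321244] 0.04248149853615286 12.6333
roof 1104 [624.6  72.3] [20.6 25. ] 89.9 z 0.1866 mean [0.6237 0.0754 0.1866]
[0.61204903 0.06197954 0.18492875] [0.63709838 0.08258949 0.19287206]
plate 703 [624.5  75.2] [14.8 51.8] 89.3 z 0.1321 mean [0.6261 0.0731 0.1321]
[0.59854429 0.06753839 0.12884601] [0.65036525 0.08270533 0.13876643]
```

View pics/w9.png

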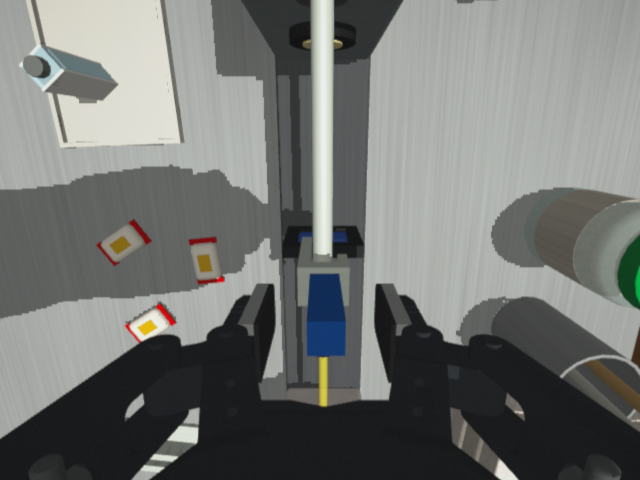

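Request:
carry_out:
  gripper: [0.4, 0.3, 0.2, 0.2, 0.2, 0.2, 0, 0, 0, 0]
  xyz:
    - [0, 0, 0]
    - [0, 0, 0]
    - [0, 0, 0.004]
    - [0, 0, 0.008]
    - [0, 0, 0.01]
    - [0, 0, 0.012]
    - [0, 0, 0.014]
    - [0, 0, 0.014]
    - [0, 0, 0.01]
    - [0, 0, 0.004]
  roll: [0, 0, 0, 0, 0, 0, 0, 0, 0, 0]

```text
time: 13.52
position: [0.6247, 0.0725, 0.3056]
ee_rot: [[0.013, 1.0, 0.003], [1.0, -0.013, -0.006], [-0.006, 0.003, -1.0]]
wrist_force: [0.5, -0.1, -0.1]
width: 0.0853
```

Run:
```python
from look import *
o=arm.observe(); print(o['position'],o['ee_rot'][:,1],o['wrist_force'],o['width'],o['time'],o['joint_pos'])
p=wpose(arm.camera('wrist'),o); save(p,'w10.png')
W,C=cloud(p); z=W[:,2]
near=lambda x,y,r:(np.hypot(W[:,0]-x,W[:,1]-y)<r)
rect(W,near(.625,.072,.03)&(z>.228)&(z<.24),'tab top')
rect(W,near(.625,.072,.03)&(z>.183)&(z<.192),'roof')
rect(W,near(.625,.072,.035)&(z>.127)&(z<.14),'plate')
q=arm.camera('scene')
cv2.imwrite('pics/s10.png',cv2.resize(cv2.cvtColor(q['color'][250:350,280:380],cv2.COLOR_RGB2BGR),None,fx=6,fy=6,interpolation=cv2.INTER_CUBIC))
```

```text
[0.62466508 0.07250682 0.3056441 ] [ 0.99990897 -0.01313666  0.00307954] [ 0.54150135 -0.05889558 -0.060393  ] 0.0853228465396906 13.5167 [ 0.11852837  0.50847025  0.53300408  1.59305274 -0.00625991  1.70246376]
tab top 600 [625.6  72.2] [14.7 14. ] 88.7 z 0.2319 mean [0.6255 0.0727 0.2319]
roof 526 [624.4  72.4] [20.3 24.8] 89.9 z 0.1862 mean [0.6235 0.0755 0.1862]
plate 384 [624.4  75.2] [14.4 51.9] 88.8 z 0.132 mean [0.6242 0.0736 0.132 ]
```

View pics/s10.png

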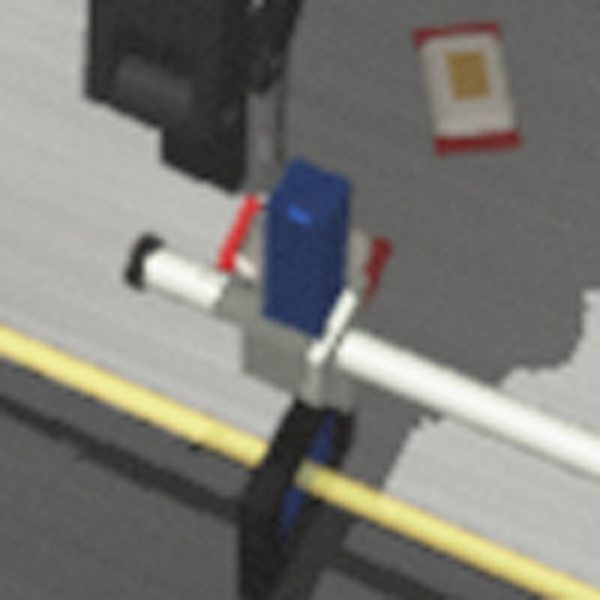

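View pics/w10.png

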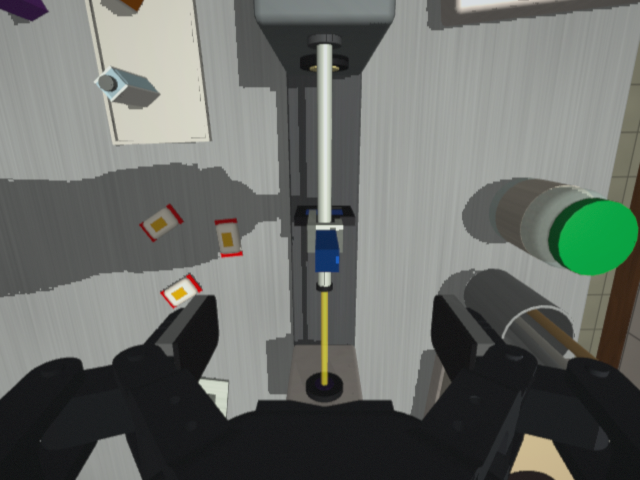

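Request:
carry_out:
  gripper: [0, 0, 0, 0, 0, 0, 0, 0, 0, 0]
  xyz:
    - [-0.0195, 0.02, 0]
    - [-0.0195, 0.02, 0]
    - [-0.0195, 0.02, 0]
    - [-0.0195, 0.02, 0]
    - [-0.0195, 0.02, 0]
    - [-0.0195, 0.02, 0]
    - [-0.0195, 0.02, 0]
    - [-0.0195, 0.02, 0]
    - [-0.0195, 0.02, 0]
    - [-0.0195, 0.02, 0]
  roll: [7.1, 7.1, 7.1, 7.1, 7.1, 7.1, 7.1, 7.1, 7.1, 7.1]

```text
time: 14.45
position: [0.4209, 0.2743, 0.2958]
ee_rot: [[-0.944, 0.329, 0.002], [0.329, 0.944, -0.006], [-0.004, -0.005, -1.0]]
wrist_force: [0.5, -0.1, -0.0]
width: 0.0852
```

Request:
carry_out:
  gripper: [0, 0, 0, 0, 0, 0, 0, 0, 0, 0]
  xyz:
    - [0, 0, 0]
    - [0, 0, 0]
    - [0, 0, 0]
    - [0, 0, 0]
    - [0, 0, 0]
    - [0, 0, 0]
    - [0, 0, 0]
    - [0, 0, 0]
    - [0, 0, 0]
    - [0, 0, 0]
  roll: [7.1, 7.1, 7.1, 7.1, 7.1, 7.1, 7.1, 7.1, 7.1, 7.1]

```text
time: 15.28
position: [0.413, 0.2772, 0.2895]
ee_rot: [[-0.61, -0.793, 0.002], [-0.793, 0.61, -0.007], [0.004, -0.006, -1.0]]
wrist_force: [0.5, -0.0, 0.8]
width: 0.0852
```

Request:
carry_out:
  gripper: [0, 0, 0, 0, 0, 0, 0, 0, 0, 0]
  xyz:
    - [0.0015, 0.0005, -0.004]
    - [0.0015, 0.0005, -0.004]
    - [0.0015, 0.0005, -0.004]
    - [0.0015, 0.0005, -0.004]
    - [0.0015, 0.0005, -0.004]
    - [0.0015, 0.0005, -0.004]
    - [0.0015, 0.0005, -0.004]
    - [0.0015, 0.0005, -0.004]
    - [0.0015, 0.0005, -0.004]
    - [0.0015, 0.0005, -0.004]
  roll: [7.1, 7.1, 7.1, 7.1, 7.1, 7.1, 7.1, 7.1, 7.1, 7.1]

```text
time: 16.12
position: [0.4256, 0.2805, 0.2415]
ee_rot: [[0.56, -0.829, 0.004], [-0.829, -0.56, -0.006], [0.007, 0.0, -1.0]]
wrist_force: [0.5, -0.4, -0.3]
width: 0.0856
```

Request:
carry_out:
  gripper: [0, 0, 0, 0, 0, 0, 0, 0, 0, 0]
  xyz:
    - [0.001, 0, -0.004]
    - [0, 0, -0.004]
    - [0, 0, -0.004]
    - [0, 0, 0]
    - [0, 0, 0]
    - [0, 0, 0]
    - [0, 0, 0]
    - [0, 0, 0]
    - [0, 0, 0]
    - [0, 0, 0]
  roll: [6, 6, 4, 1, 0, 0, 0, 0, 0, 0]

```text
time: 16.95
position: [0.4246, 0.2791, 0.225]
ee_rot: [[0.786, -0.618, 0.001], [-0.618, -0.786, -0.008], [0.006, 0.006, -1.0]]
wrist_force: [-0.0, -0.4, -0.2]
width: 0.0849
```

Run:
```python
from look import *
o=arm.observe(); print(o['position'],np.degrees(np.arctan2(o['ee_rot'][1,1],o['ee_rot'][0,1])),o['wrist_force'],o['time'],o['joint_pos'])
p=wpose(arm.camera('wrist'),o); save(p,'w11.png')
W,C=cloud(p); z=W[:,2]
near=lambda x,y,r:(np.hypot(W[:,0]-x,W[:,1]-y)<r)
for nm,x,y in (('amber',.43,.2815),('blank',.43,.19)):
    rect(W,near(x,y,.03)&(z>.07)&(z<.078),nm+' top'); rect(W,near(x,y,.03)&(z>.02)&(z<.079),nm+' all'); rect(W,near(x,y,.03)&(z>.0795),nm+' stop')
```

```text
[0.42461326 0.27906523 0.22502329] -128.1524096649164 [-0.02452312 -0.38593593 -0.22230015] 16.95 [ 0.58582305  0.23807876 -0.06109684  1.27533022 -0.00746597 -1.88988796]
amber top 491 [429.  281.6] [21.9 22. ] 53.6 z 0.0722 mean [0.4298 0.2809 0.0722]
amber all 798 [429.3 281.4] [22.  22.8] 53.2 z 0.0637 mean [0.4328 0.2787 0.0637]
amber stop 22948 [434.3 278.9] [55.9 24.9] 52.7 z 0.2931 mean [0.4385 0.2749 0.2931]
blank top 574 [429.7 189.7] [22.1 22. ] 37.9 z 0.0722 mean [0.4306 0.1905 0.0722]
blank all 934 [430.  189.9] [22.8 22. ] 38.1 z 0.0638 mean [0.4335 0.1927 0.0638]
blank stop 220 [429.9 189.7] [13.2 12.6] 34.4 z 0.0803 mean [0.4299 0.1897 0.0803]
```

View pics/w11.png

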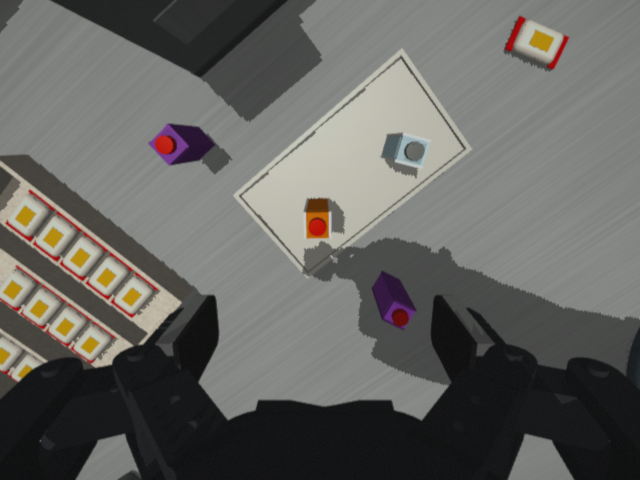

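Request:
carry_out:
  gripper: [0, 0, 0, 0, 0, 0, 0, 0, 0, 0]
  xyz:
    - [0.003, 0.0015, -0.005]
    - [0.002, 0.001, -0.015]
    - [0, 0, -0.02]
    - [0, 0, -0.02]
    - [0, 0, -0.018]
    - [0, 0, -0.012]
    - [0, 0, -0.005]
    - [0, 0, 0]
    - [0, 0, 0]
    - [0, 0, 0]
  roll: [1.3, 0, 0, 0, 0, 0, 0, 0, 0, 0]

```text
time: 17.83
position: [0.4316, 0.2826, 0.1255]
ee_rot: [[0.806, -0.592, 0.004], [-0.592, -0.806, -0.006], [0.007, 0.003, -1.0]]
wrist_force: [-0.2, 0.6, -0.2]
width: 0.0858
```

```bash
cat > cuv.py <<'E'
from look import *
import sys
o=arm.observe(); print(o['position'],np.degrees(np.arctan2(o['ee_rot'][1,1],o['ee_rot'][0,1])),o['wrist_force'],o['width'],o['time'],o['ee_rot'][:,2])
p=wpose(arm.camera('wrist'),o); save(p,sys.argv[1])
W,C=cloud(p); z=W[:,2]
near=lambda x,y,r:(np.hypot(W[:,0]-x,W[:,1]-y)<r)
a=.4295;b=.2815
rect(W,near(a,b,.022)&(z>.07)&(z<.078),'top'); rect(W,near(a,b,.022)&(z>.02)&(z<.079),'all'); rect(W,near(a,b,.015)&(z>.0795)&(z<.086),'stop')
E
python3 cuv.py w12.png
```

```text
[0.43156775 0.28257079 0.12554814] -126.32462259647876 [-0.15785234  0.61460114 -0.16341977] 0.08575408744895546 17.8333 [ 0.00403269 -0.00646585 -0.99997096]
top 1053 [428.8 281.7] [21.8 22.8] 52.3 z 0.0723 mean [0.4307 0.2804 0.0723]
all 2001 [429.  281.6] [22.  23.6] 52.8 z 0.0618 mean [0.434  0.2779 0.0618]
stop 449 [429.3 281.6] [13.2 13.4] 40.9 z 0.0802 mean [0.4292 0.2817 0.0802]
```

View pics/w12.png

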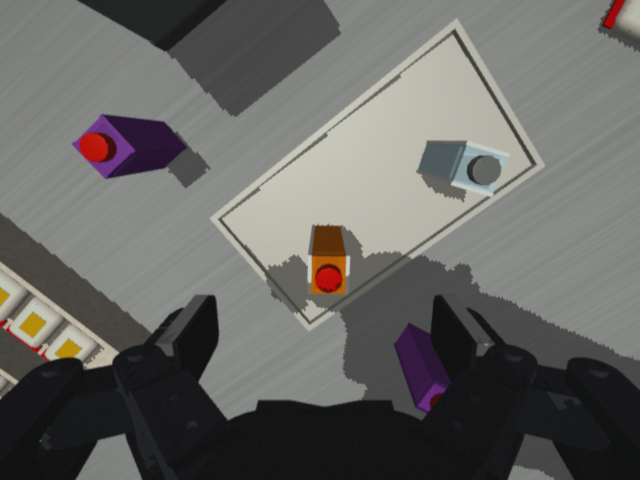

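Request:
carry_out:
  gripper: [0, 0, 0, 0, 0, 0, 0, 0, 0, 0]
  xyz:
    - [-0.0015, -0.0006, -0.002]
    - [-0.001, -0.0004, -0.008]
    - [0, 0, -0.015]
    - [0, 0, -0.015]
    - [0, 0, -0.014]
    - [0, 0, -0.01]
    - [0, 0, -0.006]
    - [0, 0, -0.003]
    - [0, 0, 0]
    - [0, 0, 0]
  roll: [-0.9, 0, 0, 0, 0, 0, 0, 0, 0, 0]

```text
time: 18.72
position: [0.4304, 0.2827, 0.0511]
ee_rot: [[0.795, -0.607, 0.011], [-0.607, -0.795, -0.002], [0.01, -0.005, -1.0]]
wrist_force: [0.0, -0.1, 0.6]
width: 0.0854
```

```bash
python3 cuv.py w13.png
```

```text
[0.43037108 0.28266939 0.05105526] -127.37520585180245 [ 0.02774884 -0.14894864  0.57170456] 0.08535909983571634 18.7167 [ 0.01054279 -0.00216179 -0.99994209]
top 2692 [428.9 281.8] [22.1 23.7] 52.5 z 0.0725 mean [0.4317 0.2797 0.0725]
all 5948 [429.1 281.7] [22.1 24.2] 52.5 z 0.0608 mean [0.4349 0.2772 0.0608]
stop 1203 [429.1 281.6] [13.5 13.8] 52.2 z 0.0802 mean [0.4293 0.2814 0.0802]
```

View pics/w13.png

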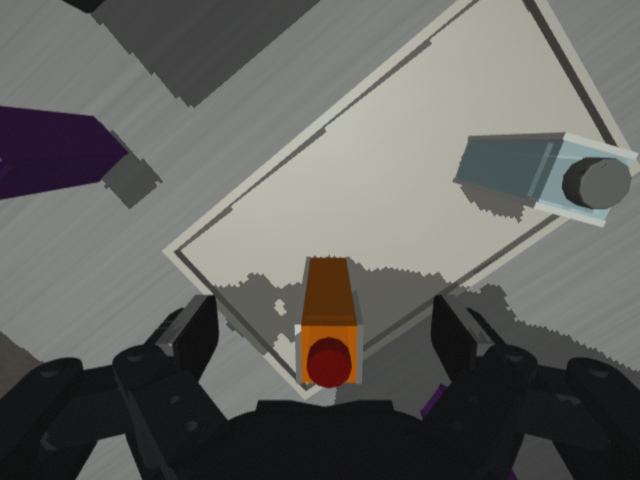

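Request:
carry_out:
  gripper: [0, 0, 0, 0.3, 0.6, 0.8, 1, 1, 1, 1]
  xyz:
    - [-0.0013, -0.001, -0.003]
    - [0, 0, -0.002]
    - [0, 0, 0]
    - [0, 0, 0]
    - [0, 0, 0]
    - [0, 0, 0]
    - [0, 0, 0]
    - [0, 0, 0]
    - [0, 0, 0]
    - [0, 0, 0]
  roll: [0, 0, 0, 0, 0, 0, 0, 0, 0, 0]
  squeeze: 30

```text
time: 19.6
position: [0.4302, 0.2824, 0.0478]
ee_rot: [[0.795, -0.607, 0.014], [-0.607, -0.795, -0.0], [0.011, -0.008, -1.0]]
wrist_force: [-0.4, -0.2, -1.1]
width: 0.0216
```

```bash
python3 cuv.py w14.png
```

```text
[0.43022738 0.28244072 0.04775828] -127.3779839035821 [-0.41288307 -0.24488102 -1.05546675] 0.021629545560076294 19.6 [ 1.36632003e-02 -2.76413400e-05 -9.99906654e-01]
top 3766 [429.6 281.1] [38.1 25.6] 53.3 z 0.0731 mean [0.4327 0.2796 0.0731]
all 9687 [429.6 281.2] [42.3 25.8] 53.3 z 0.0609 mean [0.4354 0.2775 0.0609]
stop 1349 [429.5 282.4] [24.3 16.9] 53.3 z 0.0803 mean [0.4299 0.2821 0.0803]
```

View pics/w14.png

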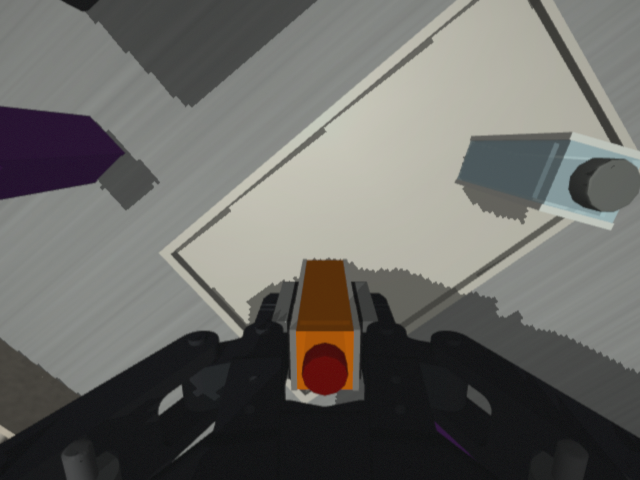

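Request:
carry_out:
  gripper: [1, 1, 1, 1, 1, 1, 1, 1, 1, 1]
  xyz:
    - [0, 0, 0.003]
    - [0, 0, 0.008]
    - [0, 0, 0.014]
    - [0, 0, 0.018]
    - [0, 0, 0.02]
    - [0, 0, 0.02]
    - [0, 0, 0.02]
    - [0, 0, 0.018]
    - [0, 0, 0.012]
    - [0, 0, 0.004]
  roll: [0, 0, 0, 0, 0, 0, 0, 0, 0, 0]

```text
time: 20.48
position: [0.4281, 0.2811, 0.1952]
ee_rot: [[0.795, -0.607, 0.012], [-0.607, -0.795, -0.001], [0.01, -0.007, -1.0]]
wrist_force: [0.1, 0.1, -1.1]
width: 0.0218
```

Request:
carry_out:
  gripper: [1, 1, 1, 1, 1, 1, 1, 1, 1, 1]
  xyz:
    - [0, -0.008, 0]
    - [0, -0.016, 0]
    - [0, -0.022, 0]
    - [0, -0.022, 0]
    - [0, -0.022, 0]
    - [0.002, -0.022, 0]
    - [0.004, -0.022, 0]
    - [0.006, -0.022, 0]
    - [0.008, -0.022, 0]
    - [0.008, -0.022, 0]
  roll: [-1.5, -3, -3.5, -3.5, -3.5, -3.5, -3.5, -3.5, -3.5, -3.5]

```text
time: 21.32
position: [0.451, 0.0712, 0.1911]
ee_rot: [[0.314, -0.949, 0.005], [-0.949, -0.314, -0.009], [0.01, -0.002, -1.0]]
wrist_force: [0.0, 0.5, -0.3]
width: 0.0217
```

Request:
carry_out:
  gripper: [1, 1, 1, 1, 1, 1, 1, 1, 1, 1]
  xyz:
    - [0.008, -0.022, 0]
    - [0.008, -0.022, 0]
    - [0.008, -0.022, 0]
    - [0.008, -0.018, 0]
    - [0.008, -0.012, 0]
    - [0.006, -0.008, 0]
    - [0.004, -0.004, 0]
    - [0, 0, 0]
    - [0, 0, 0]
    - [0, 0, 0]
  roll: [-3.5, -3.5, -3.5, -3.5, -3.5, -2, -1, 0, 0, 0]

```text
time: 22.15
position: [0.4973, -0.0491, 0.1848]
ee_rot: [[-0.074, -0.997, -0.008], [-0.997, 0.074, -0.01], [0.01, 0.008, -1.0]]
wrist_force: [0.6, -0.1, 0.0]
width: 0.0218
```

```bash
cat > hold.py <<'E'
from look import *
import sys
o=arm.observe(); P=o['position']; print(P,np.degrees(np.arctan2(o['ee_rot'][1,1],o['ee_rot'][0,1])),o['wrist_force'],o['width'],o['time'],o['ee_rot'][:,2])
p=wpose(arm.camera('wrist'),o); save(p,sys.argv[1])
W,C=cloud(p); L=(W-P)@o['ee_rot']
amb=(C[:,0]>90)&(C[:,0]>C[:,2]*2.5)&(abs(L[:,0])<.03)&(abs(L[:,1])<.02)&(L[:,2]<.06)
A=L[amb]; print(len(A),A.min(0).round(4),A.max(0).round(4))
top=amb&(L[:,2]<-.02)&(L[:,2]>-.03); rect(W,top,'top'); rect(L,top,'top tool')
# front clear face plane
f=amb&(L[:,2]>-.015)&(L[:,2]<.04); B=L[f]
u,s,v=np.linalg.svd(B-B.mean(0),full_matrices=False); n=v[2]*np.sign(v[2][0]); print('face',len(B),B.mean(0).round(4),'normal tool',n.round(4),'world',(o['ee_rot']@n).round(4),s.round(3))
E
python3 hold.py w15.png
```

```text
[ 0.49726984 -0.04911673  0.18483384] 175.75543975429926 [ 0.55009049 -0.10104495  0.03402815] 0.0217935130025595 22.15 [-0.0082551  -0.00966836 -0.99991918]
6589 [-0.0113 -0.0083 -0.0341] [0.0123 0.0098 0.0428]
top 2217 [496.7 -49.3] [23.5 18.1] 85.4 z 0.2094 mean [ 0.4964 -0.054   0.2094]
top tool 2217 [0.4 0.7] [23.5 18.1] 0.4 z -0.0245 mean [ 0.0052  0.0007 -0.0245]
face 2300 [0.0111 0.0007 0.0076] normal tool [9.999e-01 5.000e-04 1.050e-02] world [-7.450e-02 -9.972e-01 -2.000e-04] [0.744 0.24  0.017]
```

View pics/w15.png

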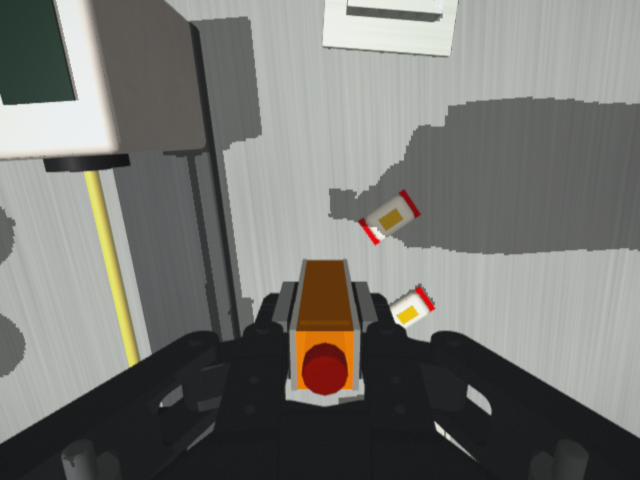

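Request:
carry_out:
  gripper: [1, 1, 1, 1, 1, 1, 1, 1, 1, 1]
  xyz:
    - [0.006, 0.003, 0]
    - [0.012, 0.003, 0]
    - [0.016, 0.001, 0]
    - [0.018, 0, 0]
    - [0.018, 0, 0]
    - [0.018, 0, 0]
    - [0.014, 0, 0]
    - [0.008, 0, 0]
    - [0.004, 0, 0]
    - [0, 0, 0]
  roll: [1, 1, 1, 0.4, 0, 0, 0, 0, 0, 0]

```text
time: 23.03
position: [0.6177, -0.033, 0.1854]
ee_rot: [[0.011, -1.0, -0.005], [-1.0, -0.011, -0.009], [0.009, 0.006, -1.0]]
wrist_force: [0.2, -0.9, -1.0]
width: 0.0216
```

Request:
carry_out:
  gripper: [1, 1, 1, 1, 1, 1, 1, 1, 1, 1]
  xyz:
    - [0.003, -0.002, -0.003]
    - [0.002, -0.002, -0.008]
    - [0.001, -0.001, -0.012]
    - [0, 0, -0.014]
    - [0, 0, -0.012]
    - [0, 0, -0.008]
    - [0, 0, -0.004]
    - [0, 0, -0.001]
    - [0, 0, 0]
    - [0, 0, 0]
  roll: [-1.2, 0, 0, 0, 0, 0, 0, 0, 0, 0]

```text
time: 23.87
position: [0.6216, -0.0381, 0.1192]
ee_rot: [[-0.011, -1.0, -0.006], [-1.0, 0.011, -0.009], [0.009, 0.006, -1.0]]
wrist_force: [-0.4, -0.4, -0.1]
width: 0.0213
```

```bash
python3 hold.py w16.png
```

```text
[ 0.62156084 -0.03807014  0.11917845] 179.37425577240913 [-0.4353231  -0.3816205  -0.12133317] 0.02134100746182392 23.8667 [-0.00575204 -0.00921038 -0.99994104]
5110 [-0.0111 -0.0084 -0.0563] [0.03   0.0097 0.0439]
top 1834 [621.1 -38.3] [23.2 18.1] 89.2 z 0.1434 mean [ 0.6211 -0.0425  0.1434]
top tool 1834 [0.5 0.6] [23.2 18.1] 0.2 z -0.0242 mean [ 0.0046  0.0006 -0.0242]
face 1495 [ 0.0158 -0.0008  0.0057] normal tool [ 0.0446  0.999  -0.0038] world [-0.9994 -0.0336  0.0099] [0.402 0.214 0.116]
```

View pics/w16.png

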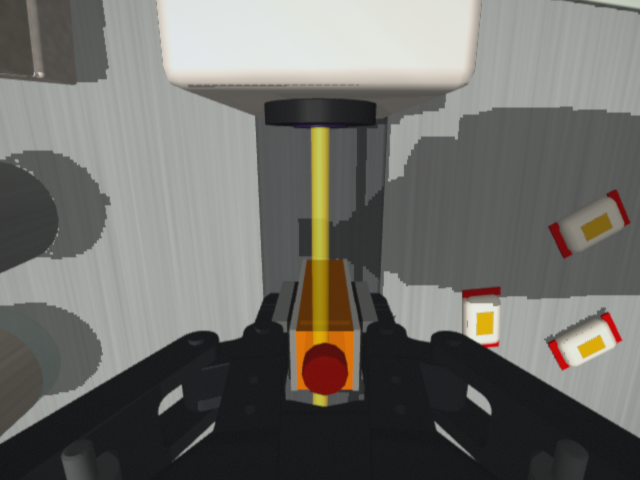

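Request:
carry_out:
  gripper: [1, 1, 1, 1, 1, 1, 1, 1, 1, 1]
  xyz:
    - [0.0015, 0, -0.001]
    - [0.001, 0, 0]
    - [0, 0, 0]
    - [0, 0, 0]
    - [0, 0, 0]
    - [0, 0, 0]
    - [0, 0, 0]
    - [0, 0, 0]
    - [0, 0, 0]
    - [0, 0, 0]
  roll: [0, 0, 0, 0, 0, 0, 0, 0, 0, 0]

```text
time: 24.75
position: [0.6257, -0.0381, 0.1203]
ee_rot: [[-0.011, -1.0, -0.002], [-1.0, 0.011, -0.009], [0.009, 0.002, -1.0]]
wrist_force: [-0.4, -1.1, 0.0]
width: 0.0218
```

```bash
python3 hold.py w17.png
python3 - <<'E'
from look import *
for n in ('scene','top'):
    p=arm.camera(n); save(p,n+'17.png'); W,C=cloud(p); z=W[:,2]
    y=(C[:,0]>120)&(C[:,1]>110)&(C[:,2]<100)&(abs(z-.108)<.01)&(abs(W[:,0]-.624)<.02)&(abs(W[:,1])<.15); 
    if y.sum(): print(n,'beam',y.sum(),W[y].mean(0),np.polyfit(W[y,1],W[y,0],1))
    m=(C[:,0]>90)&(C[:,0]>C[:,2]*2.5)&(C[:,1]<.75*C[:,0])&(abs(W[:,0]-.624)<.03)&(abs(W[:,1]+.038)<.03)&(z>.06)&(z<.17); rect(W,m,n+' amber')
    if m.sum(): print(W[m].min(0),W[m].max(0))
    for t in ('tab',(.225,.245)),('roof',(.183,.192)),('plate',(.125,.14)):
        pass
    rect(W,(np.hypot(W[:,0]-.625,W[:,1]-.072)<.03)&(z>.225)&(z<.24),n+' tab')
    near=(np.hypot(W[:,0]-.43,W[:,1]-.19)<.03)&(z>.07)&(z<.079); rect(W,near,n+' blank')
    s=4 if n=='scene' else 4
    r0,c0=(230,230) if n=='scene' else (120,220)
    cv2.imwrite('pics/z17%s.png'%n,cv2.resize(cv2.cvtColor(p['color'][r0:r0+140,c0:c0+170],cv2.COLOR_RGB2BGR),None,fx=4,fy=4,interpolation=cv2.INTER_CUBIC))
E
```

```text
[ 0.62568489 -0.03807128  0.12025617] 179.380851928097 [-0.41702727 -1.05605371  0.0289969 ] 0.02175888624274832 24.75 [-0.00220078 -0.00937423 -0.99995364]
5073 [-0.0111 -0.0084 -0.0566] [0.03   0.0097 0.0435]
top 1828 [625.1 -38.2] [22.9 18. ] 89.4 z 0.1445 mean [ 0.625  -0.0425  0.1445]
top tool 1828 [0.3 0.7] [18.  22.8] 89.9 z -0.0242 mean [ 0.0046  0.0007 -0.0242]
face 1477 [0.0156 0.0025 0.0063] normal tool [ 0.1377 -0.9893 -0.0483] world [ 0.9879 -0.1479  0.0476] [0.401 0.206 0.112]
scene beam 95 [0.62671274 0.02989188 0.10961253] [0.02582458 0.6259408 ]
scene amber 122 [629.8 -24.2] [29.4  7.8] 27.5 z 0.1224 mean [ 0.6254 -0.0261  0.1224]
[ 0.61675856 -0.03179369  0.08075527] [ 0.64412707 -0.01987953  0.16956204]
scene tab 149 [627.1  72.2] [14.6 15.8] 88.5 z 0.2325 mean [0.628  0.0729 0.2325]
scene blank 113 [431.4 190.6] [23.4 23.1] 37.6 z 0.0738 mean [0.4348 0.1904 0.0738]
top beam 76 [0.62465706 0.12625826 0.1104197 ] [0.0193291 0.6222166]
top amber 0
top tab 1
top blank 89 [429.3 189.6] [21.4 22.7] 35.0 z 0.0735 mean [0.4296 0.1891 0.0735]
```

View pics/z17scene.png

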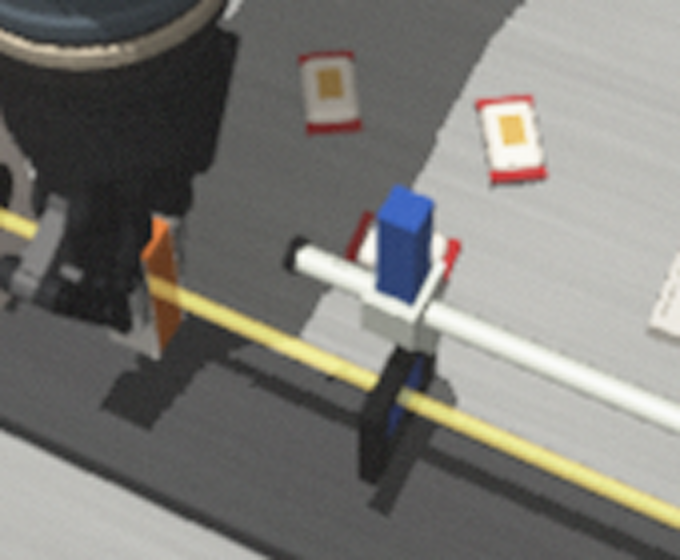

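View pics/w17.png

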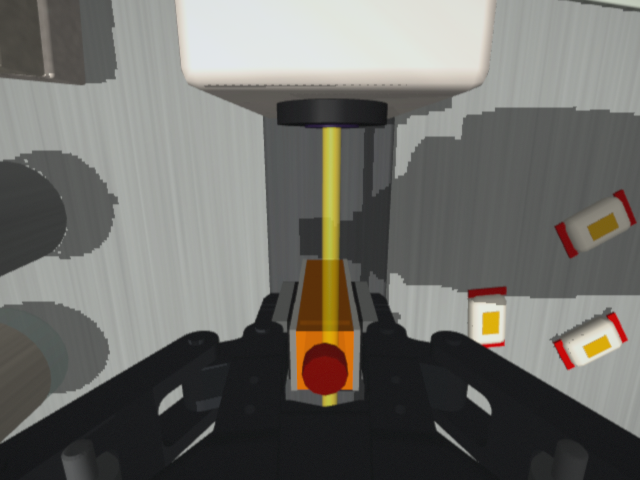

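View pics/z17top.png

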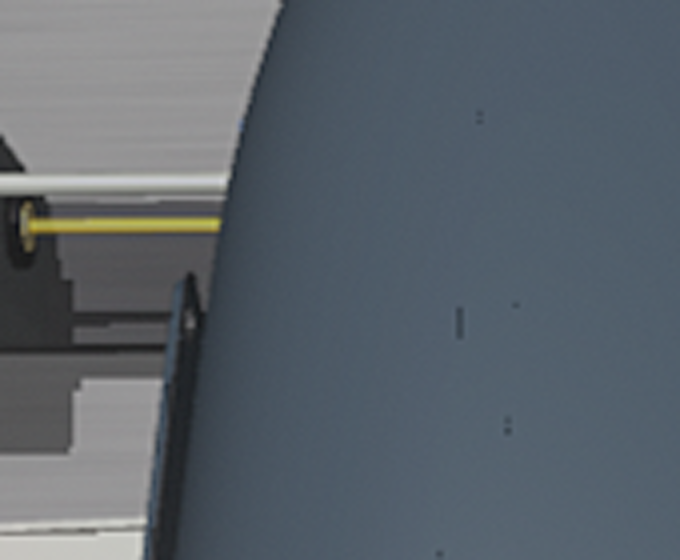

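Request:
carry_out:
  gripper: [1, 1, 1, 1, 1, 1, 1, 1, 1, 1]
  xyz:
    - [-0.001, 0, -0.0015]
    - [0, 0, 0]
    - [0, 0, 0]
    - [0, 0, 0]
    - [0, 0, 0]
    - [0, 0, 0]
    - [0, 0, 0]
    - [0, 0, 0]
    - [0, 0, 0]
    - [0, 0, 0]
  roll: [0, 0, 0, 0, 0, 0, 0, 0, 0, 0]

```text
time: 25.73
position: [0.6245, -0.0381, 0.1185]
ee_rot: [[-0.011, -1.0, -0.002], [-1.0, 0.011, -0.009], [0.009, 0.002, -1.0]]
wrist_force: [-1.3, 1.0, -1.4]
width: 0.0219
```

```bash
python3 hold.py w18.png
```

```text
[ 0.62450617 -0.0380777   0.11853639] 179.38392267153327 [-1.28837383  0.98127161 -1.36516169] 0.02194817022605677 25.7333 [-0.00236326 -0.00939255 -0.9999531 ]
5087 [-0.0109 -0.0084 -0.056 ] [0.03   0.0097 0.0442]
top 1833 [623.9 -38.4] [22.8 18.1] 89.6 z 0.1428 mean [ 0.6238 -0.0425  0.1428]
top tool 1833 [0.5 0.7] [18.1 22.8] 89.8 z -0.0242 mean [ 0.0046  0.0007 -0.0242]
face 1483 [0.0157 0.0016 0.0054] normal tool [ 0.0761 -0.9967 -0.0271] world [ 0.9959 -0.0865  0.0255] [0.382 0.211 0.113]
```

View pics/w18.png

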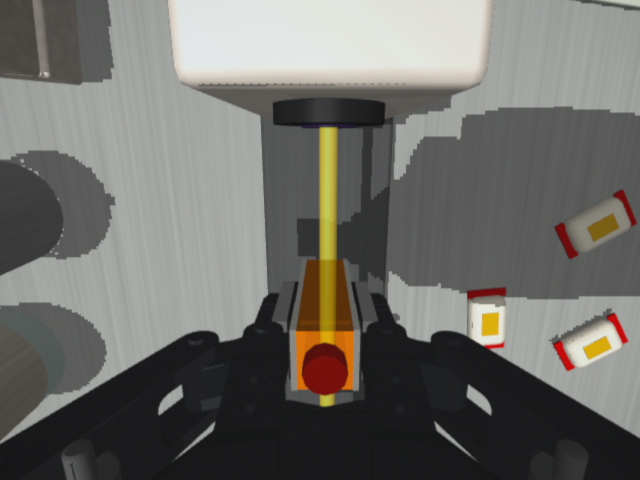

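Run:
```python
from station import arm
print(arm.finish_job()); o=arm.observe(); print(o['time'],o['position'],o['width'])
```

```text
the job is handed in; nothing more can be done
None
the job is handed in; nothing more can be done
```

I finished the task and handed it in at about 26 s of the 61 s allowed. No verdict is reported, so these are my own measurements.

**Hanger:** I lifted the larger blue hanger out of its stand and hooked it on the rail about 47 mm to the lamp side of the red band. I then slid it along without lifting and let go. The first slide went about 5 mm past the band and the correction about 3 mm too far back, so I nudged it again before releasing. After release it hung upright, with the hook at y ≈ 0.072. The band is hidden under the hook, and before the hook covered it the three cameras put it at 0.071 to 0.073. The last scene view still shows the hanger in place.

**Amber cuvette:** The fingers closed on the white frosted faces, with an opening of 21.9 mm at the end. The final position of the cuvette's centre is:

| | Measured | Target |
|---|---|---|
| Across the beam (x) | 0.624 | 0.6235 |
| Along the beam (y) | -0.038 | -0.032 |
| Height (z) | about 0.109 | 0.108 |

It is square and upright to about 0.01 rad, and the wrist picture shows the beam passing through the middle of the clear faces. The plane fit of the clear face failed in the final pose because beam pixels were mixed in. For squareness I relied on the earlier good fit and the top-face rectangle.

**Pale cuvette:** It measured within 0.5 mm of where it stood at the start.

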